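# Set out two wax-ups for investing

### The job

Get the two sprued wax-ups ready for investing: put each grey ring over the wax-up on the base of its own size, fully home on the flange and without bumping the wax. The small one waits until tomorrow, so close its ring with the small cap, fully seated, against dust; the large one is poured next, so leave it open and stand its cap, knob up, on the bench straight in front of its base (on the robot's side) and the amber bottle of wetting agent upright straight to the base's right (as the robot sees it), each about 15 mm from the edge of the base. Leave the glass dish where it is.

Things in the scene. Friction and masses are not known exactly. Their poses are not given: they have to be found in the camera images.
- base_large: large round investing base of dark rubber, fixed to the bench, in the back row: flange 76 mm diameter and 6 mm high, on it a plinth 47 mm diameter up to 11 mm, then a cone up to 21 mm that centres the ring. Told from the other by its diameter. Origin at the centre of its underside (bench level); axes as the world's: x away from the robot, y to its left, z up.
- wax_large: the fragile wax-up (three-unit bridge and a single crown on sprues) that stands on the large base's cone, tan wax; all of it lies within 19 mm of the base's axis and below 48 mm over the bench. Origin and axes are the base's.
- base_small: small round investing base of dark rubber, fixed to the bench, in the back row: flange 62 mm diameter and 6 mm high, on it a plinth 33 mm diameter up to 11 mm, then a cone up to 21 mm that centres the ring. Told from the other by its diameter. Origin at the centre of its underside (bench level); axes as the world's: x away from the robot, y to its left, z up.
- wax_small: the fragile wax-up (two crowns on sprues) that stands on the small base's cone, tan wax; all of it lies within 14 mm of the base's axis and below 44 mm over the bench. Origin and axes are the base's.
- ring_large: large grey silicone ring (open tube) standing upright: 62 mm outside, 50 mm inside diameter, 58 mm high. Slips over the large base's plinth with 1.5 mm play all round; fully home its lower edge rests on the flange, 6 mm over the bench. Origin at the centre of its lower end, z up along the tube; both ends alike.
- ring_small: small grey silicone ring (open tube) standing upright: 48 mm outside, 36 mm inside diameter, 50 mm high. Slips over the small base's plinth with 1.5 mm play all round; fully home its lower edge rests on the flange, 6 mm over the bench. Origin at the centre of its lower end, z up along the tube; both ends alike.
- cap_large: large off-white cap, lying spigot down on the bench: spigot 9 mm high, 45 mm diameter, tapered to 37 at its foot; above it a disc 62 mm diameter from 9 to 16 mm; in the middle a knurled knob 21 mm diameter from 16 to 36 mm, to hold it by. Matches the large ring. Origin at the centre of the spigot's underside, z up through the knob.
- cap_small: small off-white cap, lying spigot down on the bench: spigot 9 mm high, 31 mm diameter, tapered to 23 at its foot; above it a disc 48 mm diameter from 9 to 16 mm; in the middle a knurled knob 21 mm diameter from 16 to 36 mm, to hold it by. The spigot enters the small ring with 2.5 mm play all round; the disc rests on its rim. Origin at the centre of the spigot's underside, z up through the knob.
- wetting_bottle: small amber bottle of wax wetting agent with light grey cap, standing upright: body 27 mm diameter up to 34 mm, cap 20 mm diameter, 53 mm high in all; the only bottle standing on the open bench in front of the bases (the others are in the drawer tray behind). Origin at the centre of its underside, z up.
- dappen_dish: small octagonal pale blue glass dish, 33 mm across, 27 mm high, standing loose in front of and between the two bases; not to be moved. Origin at the centre of its underside. Fixed equipment beside the work, to be carried round or over: a polishing drum 180 mm high (x over 0.53, y below -0.15) and a curing lamp 220 mm high (x over 0.59, y over 0.30).
Not all that is in view belongs to the job. Leave any blue look-alike of the wetting_bottle alone.

How it is judged:
At the end, for the whole second after the job is handed in: Rings home on their own bases and small cap seated on its ring (5 mm centred, 2.5 mm in height), large cap in front of and bottle right of the large base with 40 mm gap at most and 25 mm off line at most, both upright on the bench; dish within 12 mm of its place; all at rest (horizontal distance between ring_large and base_large below 0.005 m and z of ring_large in the frame of base_large between 0.003 and 0.0085 m and angle between each of ring_large, ring_small, cap_small, cap_large's own z axis and vertical below 0.06 rad and horizontal distance between ring_small and base_small below 0.005 m and z of ring_small in the frame of base_small between 0.003 and 0.0085 m and horizontal distance between cap_small and ring_small below 0.005 m and z of cap_small in the frame of ring_small between 0.038 and 0.0435 m and x of cap_large in the frame of base_large between -0.109 and -0.066 m and y of cap_large in the frame of base_large between -0.025 and 0.025 m and height (world z) of each of cap_large, wetting_bottle below 0.004 m and y of wetting_bottle in the frame of base_large between -0.0915 and -0.049 m and x of wetting_bottle in the frame of base_large between -0.025 and 0.025 m and angle between wetting_bottle's own z axis and vertical below 0.1 rad and distance of dappen_dish from where it was at the start of the episode below 0.012 m and linear speed of each of ring_large, ring_small, cap_large, cap_small, wetting_bottle below 0.02 m/s); the robot touches nothing.
It fails at once if the large wax-up is bumped (more than 2 N) (contact force between wax_large and anything else above 2 N).
It fails at once if the small wax-up is bumped (more than 2 N) (contact force between wax_small and anything else above 2 N).
It fails at once if the glass dish is shifted by more than 12 mm (distance of dappen_dish from where it was at the start of the episode above 0.012 m).
It also fails if it takes over 141 s, if anything falls off the work surface, if the arm or the gripper's body presses on something with over 40 N, if the wrist force passes 120 N, or if a joint passes its speed limit or range.

### The arm

A 6-joint arm with a two-finger parallel gripper is mounted at the origin on a cart in front of the work surface, level with it; the furniture and walls round the work are solid. World frame = base frame: x ahead of the robot, y to its left, z up, the work surface at z = 0. Lengths are in m, angles in rad, forces in N, time in s.
With the tool pointing down it reaches from about 0.35 to 0.925 m from the base axis. Payload 6.4 kg.
Tool frame: the origin (TCP) lies at the very end of the fingers, on their centre line; the grasp point (between the pads) lies 19 mm behind it; z points along the fingers, y is the line along which they close (so a half turn about z gives the same grasp; the last joint's range is limited). The gripper opens to 94 mm and grips with 3 to 60 N. Pads are 16 mm wide; open, the fingers measure 119 mm over their backs; the gripper's body (75 mm by 177 mm) begins 78 mm behind the grasp point.
Start: joints at [-1.342, 0.245, 1.558, -0, 1.339, -0.174], TCP at [0.255, -0.598, 0.205] pointing down, gripper open.
Joint ranges: [-3.13, 3.13], [-1.02, 2.26], [0.13, 2.54], [-0.95, 4.09], [0.21, 2.88], [-2.74, 2.74]. Speed limits (rad/s): [2.57, 2.57, 3.14, 3.14, 3.14, 3.14].

### API

Orientations are given as [roll, pitch, yaw] about the fixed x, y, z axes, in that order (R = Rz(yaw) Ry(pitch) Rx(roll)).
In Python, from cell import env gives the robot as it stands.
- The arm moves only by the tool drive_tool, never from a script. Its argument "series" is a list of rows, each an object of numbers: "x", "y", "z": the shift along the tool's x, y, z scaled (see below); "rx", "ry", "rz": the turn, a rotation vector about the tool's x, y, z scaled (see below); "jaw": the opening, from 0 (shut) to 1 (fully open). A call has 1 to 8 rows; each row is the pose to reach, as a shift and turn from the pose commanded when the call began, along the tool's axes at that moment; what a row does not reach only later rows make up. The controller multiplies each number of a shift by 0.1 m and each number of a turn by 30 degrees. A row lasts 1/12 s, in which the tool goes at most 41.7 mm and 7.16 degrees, less where a joint would pass 70% of its speed; a pose out of reach is approached as far as the arm can. A call with a number of a shift or a turn outside -1 to 1 is refused whole. A call with a gripper value outside its range is refused whole. The fingers move at their own pace and stop on an object; "newtons" is the grip in N (left out, the last holds). Time passes only in rows, so rows that repeat a pose let the fingers close. It gives the time, the measured TCP pose, the force, the opening and the grip force at its end, in the units of the state.
- env.sense(): the state, without advancing time (a new reading comes with each control period).
- env.get_image(name): name is "side" or "top" or "wrist"; returns the picture (384x512x3 uint8, blue, green, red); there is no depth.
- env.camera_info(name): a dict with "fx", "fy", "cx", "cy" (pixels), "rvec" (rotation vector, rad) and "tvec" (3), from world to camera coordinates, as OpenCV has them. Camera axes: x right, y down, z forward; pixel columns grow to the right and rows downward; lengths in m; the calibration is good to about 2 mm. A picture is of the moment at which its call begins: read the wrist's pose just before it. camera_info takes no time and is no camera call; for the wrist camera it gives the pose at the moment of the call.
- env.close_job(): hands the job in; it is judged then, once.
The state is a dict: "clock": time; "joint_pos": joint angles; "qd": joint speeds; "effort": joint torques, N m; "position": TCP position; "tool_rot": TCP orientation; "force": force on the tool from outside, world axes, zero at the start; "torque": the same for the moment, N m; "opening": finger opening in m; "grip_force": force on a finger pad.
Only numpy, scipy, OpenCV 4.12 (cv2) and the standard library are available. Lean on these libraries where they do the work, as an engineer would, in place of code of your own. Each camera call takes 0.05 s, during which the arm holds its last target. There are 200 camera calls.

## Working session

There is one attempt and no reset: what is moved stays moved. The work goes in short steps, Python scripts to look and compute and a tool call to move; the robot and the scene stay as the last step left them, time stands still between calls to the robot, and variables do not carry over. Pictures are saved under pics/ and viewed, at most 14 in all, crops included, and the job is handed in when it is done.

Besides the shell and the picture viewer there is one more tool, called after "Request:" by a JSON object that holds its "api" and its "payload". drive_tool: Moves the arm, as the interface text tells. Its arguments: {"type":"object","properties":{"series":{"type":"array","items":{"type":"object","properties":{"x":{"type":"number","minimum":-1,"maximum":1},"y":{"type":"number","minimum":-1,"maximum":1},"z":{"type":"number","minimum":-1,"maximum":1},"rx":{"type":"number","minimum":-1,"maximum":1},"ry":{"type":"number","minimum":-1,"maximum":1},"rz":{"type":"number","minimum":-1,"maximum":1},"jaw":{"type":"number"}}}},"newtons":{"type":"number"}},"required":["series"]}

```bash
mkdir -p pics; ls; python3 - <<'E'
from cell import env
import cv2,numpy as np
s=env.sense();print(s)
for n in("top","side"):
    cv2.imwrite(f"pics/{n}0.png",cv2.resize(env.get_image(n),(800,600),interpolation=cv2.INTER_CUBIC))
    print(n,env.camera_info(n))
print(env.camera_info("wrist"))
E
```

```text
pics
{'clock': 0.0, 'joint_pos': array([-1.34209970e+00,  2.45790028e-01,  1.55898358e+00, -4.69310543e-06,
        1.33869796e+00, -1.74126584e-01]), 'qd': array([-0.00077734,  0.00020297, -0.00134413,  0.00149301,  0.00024695,
        0.00155732]), 'effort': array([ 1.72611413e-03, -4.15826654e+01, -3.14605415e+01,  6.85923826e-02,
        3.32743290e-02, -1.25296192e-04]), 'position': array([ 0.2546636 , -0.59739384,  0.2043771 ]), 'tool_rot': array([-3.13974136e+00, -3.21021488e-04,  4.02824002e-01]), 'force': array([0.06204205, 0.28352234, 0.52965715]), 'torque': array([-0.06584096, -0.00194688, -0.00452467]), 'grip_force': 0.0, 'opening': 0.09402353220271839}
top {'fx': 448.6018294601764, 'fy': 448.6018294601764, 'cx': 255.4182567201912, 'cy': 191.50214007043886, 'rvec': array([ 2.15716816, -2.19470418,  0.10793514]), 'tvec': array([-0.00894284,  0.51617434,  1.14144496])}
side {'fx': 437.68168727068866, 'fy': 437.68168727068866, 'cx': 258.32504971345185, 'cy': 192.67209188275933, 'rvec': array([ 0.65895378, -2.52480425,  1.2989682 ]), 'tvec': array([0.4558683 , 0.17717213, 0.83786178])}
{'fx': 335.2622450355624, 'fy': 335.2622450355624, 'cx': 254.12712634838326, 'cy': 193.96424147582246, 'rvec': array([-2.43647166,  1.61202189,  0.20922858]), 'tvec': array([-0.64967648, -0.02654252,  0.39055871])}
```

View pics/top0.png

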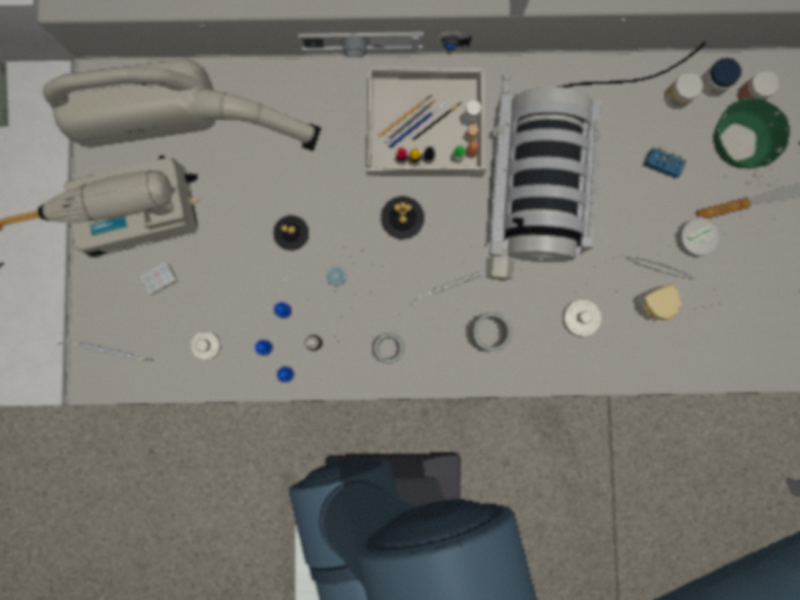

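View pics/side0.png

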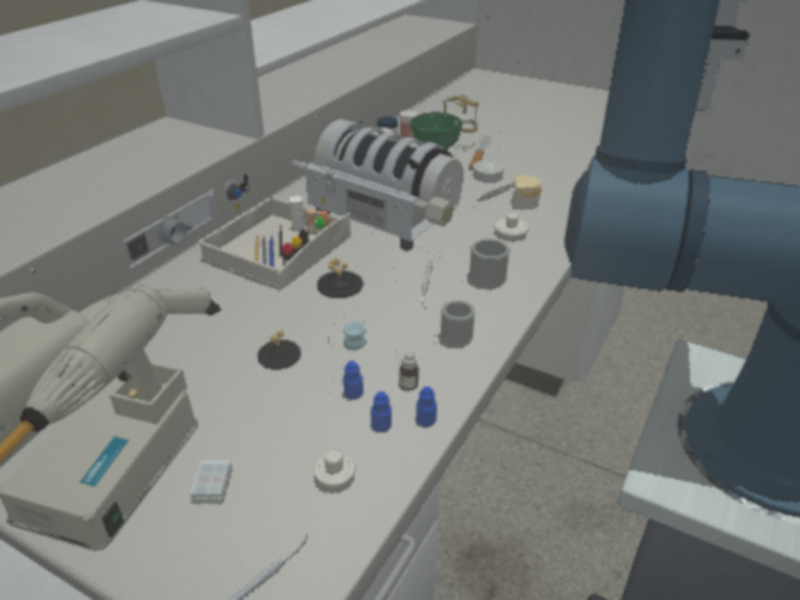

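```bash
cat > h.py <<'E'
from cell import env
import cv2,numpy as np
C={'base_large':[(.038,.006),(.038,.0)],'base_small':[(.031,.006),(.031,0)],
'ring_large':[(.031,.058),(.025,.058)],'ring_small':[(.024,.050),(.018,.050)],
'cap_large':[(.031,.016),(.0105,.036)],'cap_small':[(.024,.016),(.0105,.036)],
'bottle':[(.010,.053),(.0135,.030)],'dish':[(.0165,.027)]}
A=np.linspace(0,2*np.pi,90,endpoint=False)
def grab(n):
    K=env.camera_info(n); im=env.get_image(n)
    g=cv2.GaussianBlur(cv2.cvtColor(im,cv2.COLOR_BGR2GRAY).astype(np.float32),(0,0),1.0)
    return im,K,np.hypot(cv2.Sobel(g,-1,1,0),cv2.Sobel(g,-1,0,1))
def proj(P,K):
    M=np.array([[K['fx'],0,K['cx']],[0,K['fy'],K['cy']],[0,0,1]])
    return cv2.projectPoints(np.asarray(P,float).reshape(-1,1,3),K['rvec'],K['tvec'],M,None)[0][:,0]
def unproj(u,v,z,K):
    R=cv2.Rodrigues(K['rvec'])[0];c=-R.T@K['tvec']
    d=R.T@np.array([(u-K['cx'])/K['fx'],(v-K['cy'])/K['fy'],1]);return c+d*(z-c[2])/d[2]
def fit(name,xy,views,r=.012,dz=0,C=C):
    best=None;xy=np.array(xy,float)
    for st,rr in((.0015,r),(.0004,.0024)):
        best=(-1,)
        for dx in np.arange(-rr,rr+1e-9,st):
            for dy in np.arange(-rr,rr+1e-9,st):
                s=0
                for _,K,G in views:
                    for R,z in C[name]:
                        p=np.c_[xy[0]+dx+R*np.cos(A),xy[1]+dy+R*np.sin(A),np.full(90,z+dz)]
                        q=proj(p,K).astype(np.float32)
                        s+=np.sqrt(cv2.remap(G,q[:,:1],q[:,1:],1)).mean()
                if s>best[0]:best=(s,xy+[dx,dy])
        xy=best[1]
    return xy,best[0]/len(views)/len(C[name])
def tool(d):
    "world shift -> drive units in tool axes"
    from scipy.spatial.transform import Rotation as Ro
    return Ro.from_euler('xyz',env.sense()['tool_rot']).inv().apply(d)/.1
E
python3 - <<'E'
from h import *
T=grab("top");S=grab("side")
px=dict(base_small=(291,232),base_large=(403,217),dish=(336,276),bottle=(313,342),ring_small=(388,348),ring_large=(489,332),cap_small=(204,346),cap_large=(583,318))
for n,(u,v) in px.items():
    z=max(c[1] for c in C[n])
    p=unproj(u*.64,v*.64,z,T[1])[:2]
    print(n,p.round(4),*[ (a.round(4),round(float(b),1)) for a,b in(fit(n,p,[T]),fit(n,p,[S]))])
for u,v in((283,310),(263,347),(285,374)): print('blue',unproj(u*.64,v*.64,.05,T[1]).round(3))
print(S[1] and proj([[.5,-.1,0],[.5,.2,0]],T[1])/.64)
E
```

```text
base_small [0.6358 0.1641] (array([0.6362, 0.1656]), 14.3) (array([0.6351, 0.1618]), 13.3)
base_large [ 0.6586 -0.0271] (array([ 0.6594, -0.0248]), 14.1) (array([ 0.6582, -0.0286]), 13.5)
dish [0.5563 0.0864] (array([0.5552, 0.0875]), 6.7) (array([0.5556, 0.0864]), 7.1)
bottle [0.4464 0.1223] (array([0.4468, 0.1178]), 9.5) (array([0.4408, 0.1328]), 10.1)
ring_small [0.4347 0.0016] (array([0.4369, 0.0068]), 7.0) (array([ 0.4343, -0.0018]), 9.2)
ring_large [ 0.4574 -0.1613] (array([ 0.4574, -0.1493]), 9.4) (array([ 0.4578, -0.1632]), 8.8)
cap_small [0.4435 0.3023] (array([0.445 , 0.3094]), 7.2) (array([0.436 , 0.3167]), 10.0)
cap_large [ 0.4787 -0.3195] (array([ 0.4802, -0.3169]), 8.1) (array([ 0.4719, -0.3051]), 9.7)
blue [0.499 0.171 0.05 ]
blue [0.44  0.203 0.05 ]
blue [0.396 0.168 0.05 ]
[[447.62064061 309.09493529]
 [270.56144477 312.11446632]]
```

Request:
{"api": "drive_tool", "payload": {"series": [{"x":0.996,"y":-0.553,"rz":-1,"jaw":1},{"x":0.996,"y":-0.553,"rz":-1},{"x":0.996,"y":-0.553,"rz":-1},{"x":0.996,"y":-0.553,"rz":-1},{"x":0.996,"y":-0.553,"rz":-1}]}}

```text
invalid input
```

Request:
{"api": "drive_tool", "payload": {"series": [{"x":1,"y":0,"rz":-1},{"x":1,"y":0,"rz":-1},{"x":1,"y":0,"rz":-1},{"x":1,"y":0,"rz":-1},{"x":1,"y":0,"rz":-1}]}}

```text
invalid input
```

Request:
{"api": "drive_tool", "payload": {"series": [{"x":0.989,"y":0.686,"rz":-0.23},{"x":0.989,"y":0.686,"rz":-0.23},{"x":0.989,"y":0.686,"rz":-0.23},{"x":0.989,"y":0.686,"rz":-0.23},{"x":0.989,"y":0.686,"rz":-0.23},{"x":0.989,"y":0.686,"rz":-0.23}]}}

```text
invalid input
```

```bash
cat >> h.py <<'E'
def look(n,xy,dz=0,r=.012,save=None,C=C):
    s=env.sense();W=grab("wrist")
    if save:cv2.imwrite(save,W[0])
    p,q=fit(n,xy,[W],r,dz,C)
    print(n,p.round(4),round(float(q),1),'tcp',s['position'].round(4),s['tool_rot'].round(4),'t',round(s['clock'],1),'d',(p-s['position'][:2]).round(4))
    return W
E
python3 - <<'E'
from h import *
from scipy.spatial.transform import Rotation as Ro
s=env.sense()
W=look('cap_large',(.476,-.316),save='pics/w1.png')
K=W[1];R=cv2.Rodrigues(K['rvec'])[0];c=-R.T@K['tvec'];T=Ro.from_euler('xyz',s['tool_rot']).as_matrix()
print('cam in tool',T.T@(c-s['position']),T.T@R.T)
print(proj([[.476,-.316,.036],[.4575,-.155,.058]],K))
E
```

```text
cap_large [ 0.4616 -0.3304] 0.0 tcp [ 0.2547 -0.5976  0.2048] [-3.1404e+00 -2.0000e-04  4.0270e-01] t 0.2 d [0.2069 0.2672]
cam in tool [ 0.07247394  0.00051229 -0.17918785] [[-1.12622060e-03 -9.67303806e-01 -2.53617979e-01]
 [ 9.99999304e-01 -1.17864988e-03  5.47780466e-05]
 [-3.51913814e-04 -2.53617741e-01  9.67304460e-01]]
[[  43.59115518 -197.38110795]
 [-199.47628469 -303.90162576]]
```

View pics/w1.png

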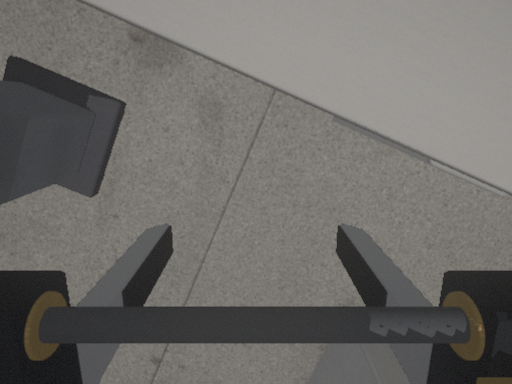

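Request:
{"api": "drive_tool", "payload": {"series": [{"x":0.996,"y":-0.553,"z":0,"rx":0,"ry":0,"rz":-1,"jaw":1},{"x":0.996,"y":-0.553,"z":0,"rx":0,"ry":0,"rz":-1,"jaw":1},{"x":0.996,"y":-0.553,"z":0,"rx":0,"ry":0,"rz":-1,"jaw":1},{"x":0.996,"y":-0.553,"z":0,"rx":0,"ry":0,"rz":-1,"jaw":1},{"x":0.996,"y":-0.553,"z":0,"rx":0,"ry":0,"rz":-1,"jaw":1}], "newtons": 20}}

```text
clock: 0.67
position: [0.3258, -0.5067, 0.2055]
tool_rot: [-3.141, 0.0, 0.932]
force: [0.0, 0.5, 0.2]
opening: 0.0941
grip_force: 0.0
```

Request:
{"api": "drive_tool", "payload": {"series": [{"x":1,"y":0,"z":0,"rx":0,"ry":0,"rz":-1,"jaw":1},{"x":1,"y":0,"z":0,"rx":0,"ry":0,"rz":-1,"jaw":1},{"x":1,"y":0,"z":0,"rx":0,"ry":0,"rz":-1,"jaw":1},{"x":1,"y":0,"z":0,"rx":0,"ry":0,"rz":-1,"jaw":1},{"x":1,"y":0,"z":0,"rx":0,"ry":0,"rz":-1,"jaw":1}]}}

```text
clock: 1.08
position: [0.3851, -0.4279, 0.2055]
tool_rot: [-3.142, 0.0, 1.452]
force: [0.6, -0.1, -0.2]
opening: 0.0938
grip_force: 0.0
```

Request:
{"api": "drive_tool", "payload": {"series": [{"x":0.989,"y":0.686,"z":0,"rx":0,"ry":0,"rz":-0.23,"jaw":0.5},{"x":0.989,"y":0.686,"z":0,"rx":0,"ry":0,"rz":-0.23,"jaw":0.5},{"x":0.989,"y":0.686,"z":0,"rx":0,"ry":0,"rz":-0.23,"jaw":0.5},{"x":0.989,"y":0.686,"z":0,"rx":0,"ry":0,"rz":-0.23,"jaw":0.5},{"x":0.989,"y":0.686,"z":0,"rx":0,"ry":0,"rz":-0.23,"jaw":0.5},{"x":0.989,"y":0.686,"z":0,"rx":0,"ry":0,"rz":-0.23,"jaw":0.5}]}}

```text
clock: 1.58
position: [0.4643, -0.3394, 0.2054]
tool_rot: [-3.141, 0.0, 1.567]
force: [0.2, 0.7, 0.0]
opening: 0.0573
grip_force: 0.0
```

```bash
python3 - <<'E'
from h import *
W=look('cap_large',(.476,-.316),save='pics/w2.png')
E
```

```text
cap_large [ 0.4798 -0.3265] 6.9 tcp [ 0.4643 -0.3394  0.2054] [-3.1412e+00  4.0000e-04  1.5673e+00] t 1.6 d [0.0155 0.0129]
```

View pics/w2.png

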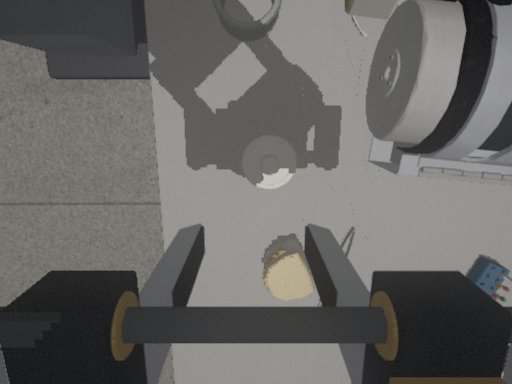

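```bash
python3 - <<'E'
from h import *
K=env.camera_info('wrist')
print(unproj(270,162,.016,K),unproj(269,164.5,.036,K))
im=cv2.imread('pics/w2.png')
for xy in((.4798,-.3265),tuple(unproj(270,162,.016,K)[:2])):
    pass
p=unproj(270,162,.016,K)
for R,z in C['cap_large']:
    for a in np.c_[p[0]+R*np.cos(A),p[1]+R*np.sin(A),np.full(90,z)]:
        u=proj([a],K)[0]; im[int(round(u[1])),int(round(u[0]))]=(0,0,255)
cv2.imwrite('pics/w2b.png',cv2.resize(im[110:220,200:340],None,fx=4,fy=4,interpolation=0))
E
```

```text
[ 0.48082636 -0.32723302  0.016     ] [ 0.47885985 -0.3266067   0.036     ]
```

View pics/w2b.png

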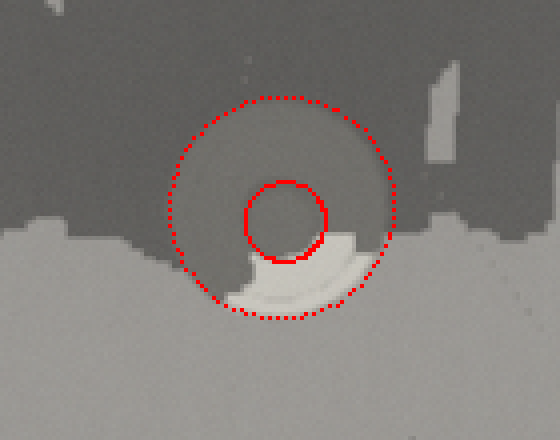

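Request:
{"api": "drive_tool", "payload": {"series": [{"x":0.127,"y":0.157,"z":1,"rx":0,"ry":0,"rz":0,"jaw":0.5},{"x":0.127,"y":0.157,"z":1,"rx":0,"ry":0,"rz":0,"jaw":0.5},{"x":0.127,"y":0.157,"z":1,"rx":0,"ry":0,"rz":0,"jaw":0.5},{"x":0.127,"y":0.157,"z":1,"rx":0,"ry":0,"rz":0,"jaw":0.5}]}}

```text
clock: 1.97
position: [0.4771, -0.3239, 0.0998]
tool_rot: [-3.134, -0.007, 1.567]
force: [-0.3, -0.3, 0.6]
opening: 0.0469
grip_force: 0.0
```

Request:
{"api": "drive_tool", "payload": {"series": [{"x":0,"y":0,"z":0.4,"rx":0,"ry":0,"rz":0,"jaw":0.5},{"x":0,"y":0,"z":0.8,"rx":0,"ry":0,"rz":0,"jaw":0.5},{"x":0,"y":0,"z":0.86,"rx":0,"ry":0,"rz":0,"jaw":0.5},{"x":0,"y":0,"z":0.86,"rx":0,"ry":0,"rz":0,"jaw":0.5},{"x":0,"y":0,"z":0.86,"rx":0,"ry":0,"rz":0,"jaw":0.15},{"x":0,"y":0,"z":0.86,"rx":0,"ry":0,"rz":0,"jaw":0.15},{"x":0,"y":0,"z":0.86,"rx":0,"ry":0,"rz":0,"jaw":0.15},{"x":0,"y":0,"z":0.86,"rx":0,"ry":0,"rz":0,"jaw":0.15}]}}

```text
clock: 2.63
position: [0.4813, -0.3265, 0.0212]
tool_rot: [3.14, 0.002, 1.57]
force: [0.3, -0.1, -1.3]
opening: 0.024
grip_force: 0.0
```

Request:
{"api": "drive_tool", "payload": {"series": [{"x":0,"y":0,"z":0,"rx":0,"ry":0,"rz":0,"jaw":0.1},{"x":0,"y":0,"z":0,"rx":0,"ry":0,"rz":0,"jaw":0.1},{"x":0,"y":0,"z":0,"rx":0,"ry":0,"rz":0,"jaw":0.1},{"x":0,"y":0,"z":0,"rx":0,"ry":0,"rz":0,"jaw":0.1}]}}

```text
clock: 2.97
position: [0.481, -0.3262, 0.0207]
tool_rot: [3.141, 0.001, 1.571]
force: [-2.5, -0.4, 5.7]
opening: 0.0185
grip_force: 20.0
```

Request:
{"api": "drive_tool", "payload": {"series": [{"x":0,"y":0,"z":-0.3,"rx":0,"ry":0,"rz":0,"jaw":0.1},{"x":0,"y":0,"z":-0.7,"rx":0,"ry":0,"rz":0,"jaw":0.1},{"x":0,"y":0,"z":-1,"rx":0,"ry":0,"rz":0,"jaw":0.1},{"x":0,"y":0,"z":-1,"rx":0,"ry":0,"rz":0,"jaw":0.1}]}}

```text
clock: 3.3
position: [0.484, -0.3286, 0.1269]
tool_rot: [3.133, 0.009, 1.571]
force: [0.2, -0.0, 0.6]
opening: 0.019
grip_force: 20.0
```

Request:
{"api": "drive_tool", "payload": {"series": [{"x":0.1,"y":0,"z":-0.4,"rx":0,"ry":0,"rz":0,"jaw":0.1},{"x":0.4,"y":0.1,"z":-0.7,"rx":0,"ry":0,"rz":0,"jaw":0.1},{"x":0.7,"y":0.2,"z":-0.9,"rx":0,"ry":0,"rz":0,"jaw":0.1},{"x":1,"y":0.3,"z":-0.9,"rx":0,"ry":0,"rz":0,"jaw":0.1}]}}

```text
clock: 3.63
position: [0.513, -0.226, 0.2146]
tool_rot: [3.134, 0.005, 1.569]
force: [0.5, -0.4, 0.5]
opening: 0.0187
grip_force: 20.0
```

Request:
{"api": "drive_tool", "payload": {"series": [{"x":0.35,"y":0.1,"z":0,"rx":0,"ry":0,"rz":0,"jaw":0.1},{"x":0.7,"y":0.2,"z":0,"rx":0,"ry":0,"rz":0,"jaw":0.1},{"x":1,"y":0.3,"z":0,"rx":0,"ry":0,"rz":0,"jaw":0.1}]}}

```text
clock: 3.88
position: [0.5405, -0.1232, 0.2087]
tool_rot: [-3.141, -0.001, 1.571]
force: [0.1, 1.1, -1.3]
opening: 0.019
grip_force: 20.0
```

Request:
{"api": "drive_tool", "payload": {"series": [{"x":0.35,"y":0.1,"z":0,"rx":0,"ry":0,"rz":0,"jaw":0.1},{"x":0.7,"y":0.2,"z":0,"rx":0,"ry":0,"rz":0,"jaw":0.1},{"x":0.995,"y":0.335,"z":0,"rx":0,"ry":0,"rz":0,"jaw":0.1},{"x":0.995,"y":0.335,"z":0,"rx":0,"ry":0,"rz":0,"jaw":0.1},{"x":0.995,"y":0.335,"z":0,"rx":0,"ry":0,"rz":0,"jaw":0.1},{"x":0.995,"y":0.335,"z":0,"rx":0,"ry":0,"rz":0,"jaw":0.1}]}}

```text
clock: 4.38
position: [0.5737, -0.0263, 0.2086]
tool_rot: [-3.14, 0.0, 1.571]
force: [-0.1, -1.2, -0.5]
opening: 0.0189
grip_force: 20.0
```

```bash
python3 - <<'E'
from h import *
W=look('base_large',(.6585,-.0265),save='pics/w3.png')
print(fit('base_small',(.6355,.1635),[W]),fit('dish',(.5555,.087),[W]))
E
```

```text
base_large [ 0.6577 -0.0287] 13.9 tcp [ 0.5737 -0.0263  0.2086] [-3.1403  0.      1.5706] t 4.4 d [ 0.084  -0.0024]
(array([0.6344, 0.1616]), np.float32(6.09098)) (array([0.557, 0.084]), np.float32(8.040306))
```

View pics/w3.png

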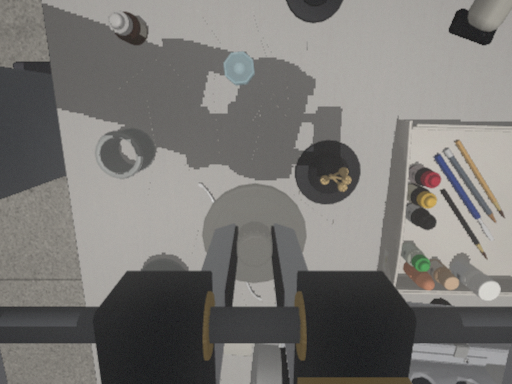

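Request:
{"api": "drive_tool", "payload": {"series": [{"x":-0.02,"y":0,"z":0.4,"rx":0,"ry":0,"rz":0,"jaw":0.1},{"x":-0.02,"y":0,"z":0.8,"rx":0,"ry":0,"rz":0,"jaw":0.1},{"x":-0.02,"y":0,"z":1,"rx":0,"ry":0,"rz":0,"jaw":0.1},{"x":-0.02,"y":0,"z":1,"rx":0,"ry":0,"rz":0,"jaw":0.1}]}}

```text
clock: 4.77
position: [0.5696, -0.0285, 0.1035]
tool_rot: [-3.131, -0.003, 1.568]
force: [-0.6, 0.4, -2.0]
opening: 0.019
grip_force: 20.0
```

Request:
{"api": "drive_tool", "payload": {"series": [{"x":0,"y":0,"z":0.3,"rx":0,"ry":0,"rz":0,"jaw":0.1},{"x":0,"y":0,"z":0.6,"rx":0,"ry":0,"rz":0,"jaw":0.1},{"x":0,"y":0,"z":0.75,"rx":0,"ry":0,"rz":0,"jaw":0.1},{"x":0,"y":0,"z":0.83,"rx":0,"ry":0,"rz":0,"jaw":0.1},{"x":0,"y":0,"z":0.87,"rx":0,"ry":0,"rz":0,"jaw":0.1},{"x":0,"y":0,"z":0.87,"rx":0,"ry":0,"rz":0,"jaw":0.1},{"x":0,"y":0,"z":0.87,"rx":0,"ry":0,"rz":0,"jaw":0.1}]}}

```text
clock: 5.35
position: [0.5755, -0.0287, 0.0242]
tool_rot: [3.139, 0.001, 1.57]
force: [-0.6, 0.2, -0.4]
opening: 0.019
grip_force: 20.0
```

Request:
{"api": "drive_tool", "payload": {"series": [{"x":0,"y":0,"z":0.015,"rx":0,"ry":0,"rz":0,"jaw":0.1},{"x":0,"y":0,"z":0.025,"rx":0,"ry":0,"rz":0,"jaw":0.1},{"x":0,"y":0,"z":0.03,"rx":0,"ry":0,"rz":0,"jaw":0.1},{"x":0,"y":0,"z":0.03,"rx":0,"ry":0,"rz":0,"jaw":0.1},{"x":0,"y":0,"z":0.03,"rx":0,"ry":0,"rz":0,"jaw":0.1}]}}

```text
clock: 5.77
position: [0.575, -0.0283, 0.0207]
tool_rot: [3.14, 0.001, 1.571]
force: [-1.6, 0.2, 5.1]
opening: 0.0188
grip_force: 20.0
```

Request:
{"api": "drive_tool", "payload": {"series": [{"x":0,"y":0,"z":0,"rx":0,"ry":0,"rz":0,"jaw":0.45},{"x":0,"y":0,"z":0,"rx":0,"ry":0,"rz":0,"jaw":0.45},{"x":0,"y":0,"z":0,"rx":0,"ry":0,"rz":0,"jaw":0.45},{"x":0,"y":0,"z":-0.3,"rx":0,"ry":0,"rz":0,"jaw":0.45},{"x":0,"y":0,"z":-0.7,"rx":0,"ry":0,"rz":0,"jaw":1},{"x":0,"y":0,"z":-1,"rx":0,"ry":0,"rz":0,"jaw":1},{"x":0,"y":0,"z":-1,"rx":0,"ry":0,"rz":0,"jaw":1}]}}

```text
clock: 6.35
position: [0.5786, -0.029, 0.1266]
tool_rot: [3.13, 0.003, 1.571]
force: [1.1, 0.1, 0.6]
opening: 0.059
grip_force: 0.0
```

Request:
{"api": "drive_tool", "payload": {"series": [{"x":-0.3,"y":-0.2,"z":-0.1,"rx":0,"ry":0,"rz":0,"jaw":1},{"x":-0.6,"y":-0.4,"z":-0.2,"rx":0,"ry":0,"rz":0,"jaw":1},{"x":-0.81,"y":-0.59,"z":-0.3,"rx":0,"ry":0,"rz":0,"jaw":1}]}}

```text
clock: 6.6
position: [0.5139, -0.1101, 0.1489]
tool_rot: [-3.14, -0.0, 1.571]
force: [-0.7, 0.2, -0.2]
opening: 0.0789
grip_force: 0.0
```

Request:
{"api": "drive_tool", "payload": {"series": [{"x":-0.3,"y":-0.2,"z":0,"rx":0,"ry":0,"rz":0,"jaw":1},{"x":-0.6,"y":-0.4,"z":0,"rx":0,"ry":0,"rz":0,"jaw":1},{"x":-0.81,"y":-0.59,"z":0,"rx":0,"ry":0,"rz":0,"jaw":1},{"x":-0.81,"y":-0.59,"z":0,"rx":0,"ry":0,"rz":0,"jaw":1},{"x":-0.81,"y":-0.59,"z":0,"rx":0,"ry":0,"rz":0,"jaw":1},{"x":-0.81,"y":-0.59,"z":0,"rx":0,"ry":0,"rz":0,"jaw":1}]}}

```text
clock: 7.1
position: [0.4561, -0.1895, 0.149]
tool_rot: [-3.141, -0.001, 1.57]
force: [-0.5, 0.1, -1.0]
opening: 0.094
grip_force: 0.0
```

```bash
cat >> h.py <<'E'
def over(W,n,p,f,dz=0,box=None):
    im=cv2.resize(W[0],None,fx=2,fy=2,interpolation=0)
    for R,z in C[n]:
        for u in proj(np.c_[p[0]+R*np.cos(A),p[1]+R*np.sin(A),np.full(90,z+dz)],W[1]):
            cv2.circle(im,(int(2*u[0]+1),int(2*u[1]+1)),0,(0,0,255),2)
    cv2.imwrite(f,cv2.resize(im,(800,600)) if box is None else im[box[0]:box[1],box[2]:box[3]])
E
python3 - <<'E'
from h import *
W=look('ring_large',(.4576,-.160))
p,q=fit('ring_large',(.4576,-.160),[W]);over(W,'ring_large',p,'pics/w4.png')
E
```

```text
ring_large [ 0.4576 -0.1694] 6.2 tcp [ 0.4561 -0.1895  0.149 ] [-3.1412e+00 -8.0000e-04  1.5703e+00] t 7.1 d [0.0015 0.0201]
```

View pics/w4.png

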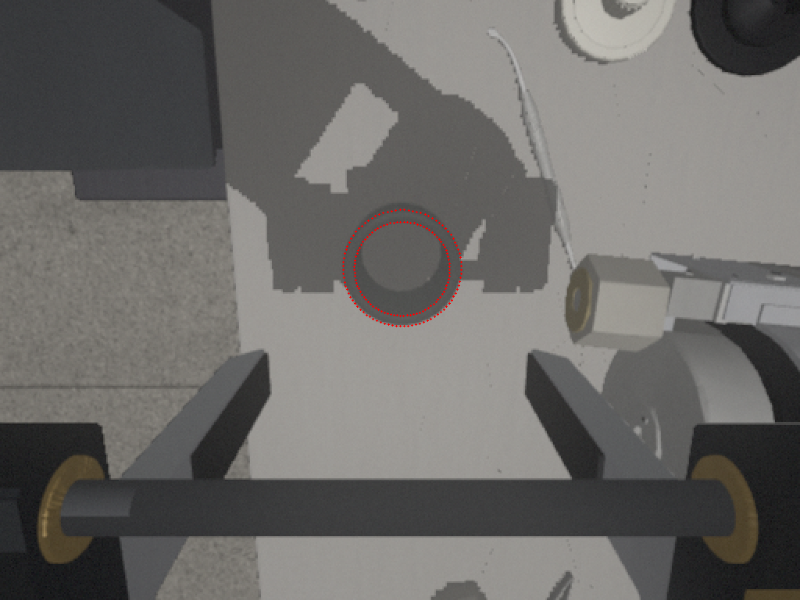

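Request:
{"api": "drive_tool", "payload": {"series": [{"x":0.2,"y":0.015,"z":0.3,"rx":0,"ry":0,"rz":0,"jaw":1},{"x":0.2,"y":0.015,"z":0.6,"rx":0,"ry":0,"rz":0,"jaw":1},{"x":0.2,"y":0.015,"z":0.6,"rx":0,"ry":0,"rz":0,"jaw":1},{"x":0.2,"y":0.015,"z":0.6,"rx":0,"ry":0,"rz":0,"jaw":1},{"x":0.2,"y":0.015,"z":0.6,"rx":0,"ry":0,"rz":0,"jaw":1},{"x":0.2,"y":0.015,"z":0.6,"rx":0,"ry":0,"rz":0,"jaw":1}]}}

```text
clock: 7.65
position: [0.4591, -0.1707, 0.0914]
tool_rot: [3.139, 0.002, 1.571]
force: [0.2, 0.0, 0.6]
opening: 0.0941
grip_force: 0.0
```

```bash
python3 - <<'E'
from h import *
W=look('ring_large',(.4576,-.165))
T=grab("top");S=grab("side")
for V in(T,S):
  print(fit('ring_large',(.4576,-.165),[V]),fit('cap_large',(.575,-.0285),[V]),fit('base_large',(.658,-.028),[V]))
E
```

```text
ring_large [ 0.4576 -0.1687] 6.5 tcp [ 0.4591 -0.1707  0.0914] [3.1387e+00 1.9000e-03 1.5709e+00] t 7.7 d [-0.0015  0.002 ]
(array([ 0.4692, -0.1545]), np.float32(5.747028)) (array([ 0.5727, -0.0262]), np.float32(7.9075093)) (array([ 0.6595, -0.025 ]), np.float32(14.506209))
(array([ 0.4576, -0.1714]), np.float32(8.365927)) (array([ 0.5641, -0.0141]), np.float32(10.022)) (array([ 0.658 , -0.0284]), np.float32(13.662741))
```

Request:
{"api": "drive_tool", "payload": {"series": [{"x":0.02,"y":-0.01,"z":0.3,"rx":0,"ry":0,"rz":0,"jaw":1},{"x":0.02,"y":-0.01,"z":0.6,"rx":0,"ry":0,"rz":0,"jaw":1},{"x":0.02,"y":-0.01,"z":0.66,"rx":0,"ry":0,"rz":0,"jaw":1},{"x":0.02,"y":-0.01,"z":0.66,"rx":0,"ry":0,"rz":0,"jaw":0.6},{"x":0.02,"y":-0.01,"z":0.66,"rx":0,"ry":0,"rz":0,"jaw":0.6},{"x":0.02,"y":-0.01,"z":0.66,"rx":0,"ry":0,"rz":0,"jaw":0.6},{"x":0.02,"y":-0.01,"z":0.66,"rx":0,"ry":0,"rz":0,"jaw":0.6},{"x":0.02,"y":-0.01,"z":0.66,"rx":0,"ry":0,"rz":0,"jaw":0.6}], "newtons": 15}}

```text
clock: 8.47
position: [0.4576, -0.1687, 0.0249]
tool_rot: [3.139, 0.002, 1.57]
force: [0.1, 0.7, -0.2]
opening: 0.0644
grip_force: 0.0
```

Request:
{"api": "drive_tool", "payload": {"series": [{"x":0,"y":0,"z":0,"rx":0,"ry":0,"rz":0,"jaw":0.5},{"x":0,"y":0,"z":0,"rx":0,"ry":0,"rz":0,"jaw":0.5},{"x":0,"y":0,"z":0,"rx":0,"ry":0,"rz":0,"jaw":0.5}], "newtons": 15}}

```text
clock: 8.72
position: [0.4577, -0.1686, 0.0248]
tool_rot: [3.14, 0.001, 1.571]
force: [-1.0, 1.1, 5.8]
opening: 0.0621
grip_force: 15.0
```

Request:
{"api": "drive_tool", "payload": {"series": [{"x":0,"y":0,"z":-0.3,"rx":0,"ry":0,"rz":0,"jaw":0.5},{"x":0,"y":0,"z":-0.7,"rx":0,"ry":0,"rz":0,"jaw":0.5},{"x":0,"y":0,"z":-1,"rx":0,"ry":0,"rz":0,"jaw":0.5},{"x":0,"y":0,"z":-1,"rx":0,"ry":0,"rz":0,"jaw":0.5}]}}

```text
clock: 9.05
position: [0.4603, -0.1703, 0.1301]
tool_rot: [3.132, 0.007, 1.571]
force: [0.4, 0.4, -0.1]
opening: 0.062
grip_force: 15.0
```

Request:
{"api": "drive_tool", "payload": {"series": [{"x":0.2,"y":0.3,"z":0,"rx":0,"ry":0,"rz":0,"jaw":0.5},{"x":0.45,"y":0.65,"z":0,"rx":0,"ry":0,"rz":0,"jaw":0.5},{"x":0.7,"y":1,"z":0,"rx":0,"ry":0,"rz":0,"jaw":0.5}]}}

```text
clock: 9.3
position: [0.5548, -0.0988, 0.1226]
tool_rot: [-3.141, -0.0, 1.569]
force: [-0.3, -1.0, -1.0]
opening: 0.0618
grip_force: 15.0
```

Request:
{"api": "drive_tool", "payload": {"series": [{"x":0.1,"y":0.3,"z":0,"rx":0,"ry":0,"rz":0,"jaw":0.5},{"x":0.2,"y":0.65,"z":0,"rx":0,"ry":0,"rz":0,"jaw":0.5},{"x":0.3,"y":1,"z":0,"rx":0,"ry":0,"rz":0,"jaw":0.5},{"x":0.3,"y":1,"z":0,"rx":0,"ry":0,"rz":0,"jaw":0.5},{"x":0.3,"y":1,"z":0,"rx":0,"ry":0,"rz":0,"jaw":0.5},{"x":0.3,"y":1,"z":0,"rx":0,"ry":0,"rz":0,"jaw":0.5}]}}

```text
clock: 9.8
position: [0.6532, -0.0695, 0.1219]
tool_rot: [-3.139, -0.001, 1.571]
force: [-0.3, -0.1, -1.4]
opening: 0.0622
grip_force: 15.0
```

```bash
python3 - <<'E'
from h import *
s=env.sense()
W=look('base_large',(.658,-.0285))
p=s['position']; dz=p[2]-.0248
r,q=fit('ring_large',p[:2],[W],.008,dz);print('ring',r,q,(r-p[:2]))
cv2.imwrite('pics/w5.png',W[0]);over(W,'ring_large',r,'pics/w5.png',dz)
E
```

```text
base_large [ 0.6576 -0.0289] 10.2 tcp [ 0.6532 -0.0695  0.1219] [-3.1387e+00 -6.0000e-04  1.5706e+00] t 9.8 d [0.0044 0.0406]
ring [ 0.65233321 -0.06957121] 6.1306314 [-0.0009 -0.0001]
```

View pics/w5.png

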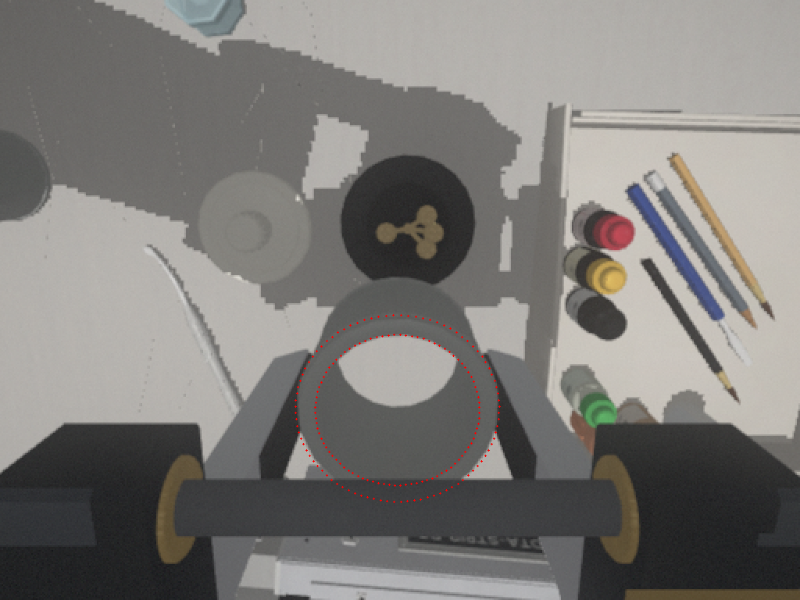

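Request:
{"api": "drive_tool", "payload": {"series": [{"x":0.2,"y":0.03,"z":0,"rx":0,"ry":0,"rz":0,"jaw":0.5},{"x":0.409,"y":0.053,"z":0,"rx":0,"ry":0,"rz":0,"jaw":0.5},{"x":0.409,"y":0.053,"z":0,"rx":0,"ry":0,"rz":0,"jaw":0.5},{"x":0.409,"y":0.053,"z":0,"rx":0,"ry":0,"rz":0,"jaw":0.5},{"x":0.409,"y":0.053,"z":0,"rx":0,"ry":0,"rz":0,"jaw":0.5},{"x":0.409,"y":0.053,"z":0,"rx":0,"ry":0,"rz":0,"jaw":0.5},{"x":0.409,"y":0.053,"z":0,"rx":0,"ry":0,"rz":0,"jaw":0.5}]}}

```text
clock: 10.43
position: [0.6595, -0.0298, 0.1236]
tool_rot: [3.141, 0.0, 1.569]
force: [0.8, 0.6, -1.0]
opening: 0.062
grip_force: 15.0
```

```bash
python3 - <<'E'
from h import *
s=env.sense();p=s['position'];dz=p[2]-.0248
print(p,s['tool_rot'])
for n in('top','side'):
    V=grab(n);C['rl']=[(.031,.058),(.031,0)] if n=='side' else [(.031,.058),(.025,.058)]
    r,q=fit('rl',p[:2],[V],.008,dz);print(n,r,q)
    print(fit('base_large',(.6583,-.0285),[V]))
E
```

```text
[ 0.65953739 -0.02975656  0.12357883] [3.14149038e+00 2.30223315e-04 1.56922421e+00]
top [ 0.66313739 -0.03735656] 4.9339666
(array([ 0.6727, -0.0413]), np.float32(4.804784))
side [ 0.66203739 -0.02655656] 6.1077976
(array([ 0.6587, -0.0296]), np.float32(11.127536))
```

Request:
{"api": "drive_tool", "payload": {"series": [{"x":0,"y":0,"z":0.25,"rx":0,"ry":0,"rz":0,"jaw":0.5},{"x":0,"y":0,"z":0.42,"rx":0,"ry":0,"rz":0,"jaw":0.5},{"x":0,"y":0,"z":0.42,"rx":0,"ry":0,"rz":0,"jaw":0.5},{"x":0,"y":0,"z":0.42,"rx":0,"ry":0,"rz":0,"jaw":0.5},{"x":0,"y":0,"z":0.42,"rx":0,"ry":0,"rz":0,"jaw":0.5},{"x":0,"y":0,"z":0.42,"rx":0,"ry":0,"rz":0,"jaw":0.5},{"x":0,"y":0,"z":0.42,"rx":0,"ry":0,"rz":0,"jaw":0.5}]}}

```text
clock: 11.12
position: [0.6607, -0.029, 0.083]
tool_rot: [3.139, 0.001, 1.57]
force: [-0.2, -0.1, -1.4]
opening: 0.0621
grip_force: 15.0
```

```bash
python3 - <<'E'
from h import *
for i in range(3):
    s=env.sense();print(s['position'],s['tool_rot']); V=env.get_image('wrist')
K=env.camera_info('wrist')
im=cv2.resize(V,(800,600));cv2.imwrite('pics/w6.png',im)
E
```

```text
[ 0.66073613 -0.02898053  0.0830373 ] [3.13915485e+00 5.39533447e-04 1.57041310e+00]
[ 0.66056764 -0.02894335  0.08281105] [3.13955533e+00 4.66130002e-04 1.57042755e+00]
[ 0.66038692 -0.02889996  0.08252177] [3.13995511e+00 3.49540473e-04 1.57041369e+00]
```

View pics/w6.png

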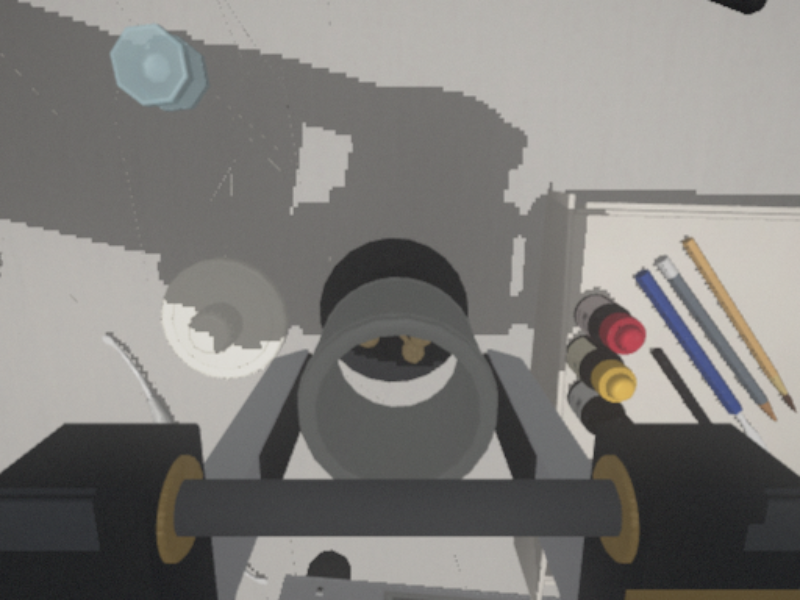

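Request:
{"api": "drive_tool", "payload": {"series": [{"x":0,"y":-0.017,"z":0,"rx":0,"ry":0,"rz":0,"jaw":0.5},{"x":0,"y":-0.017,"z":0,"rx":0,"ry":0,"rz":0,"jaw":0.5},{"x":0,"y":-0.017,"z":0,"rx":0,"ry":0,"rz":0,"jaw":0.5},{"x":0,"y":-0.017,"z":0.1,"rx":0,"ry":0,"rz":0,"jaw":0.5},{"x":0,"y":-0.017,"z":0.2,"rx":0,"ry":0,"rz":0,"jaw":0.5},{"x":0,"y":-0.017,"z":0.3,"rx":0,"ry":0,"rz":0,"jaw":0.5},{"x":0,"y":-0.017,"z":0.32,"rx":0,"ry":0,"rz":0,"jaw":0.5},{"x":0,"y":-0.017,"z":0.32,"rx":0,"ry":0,"rz":0,"jaw":0.5}]}}

```text
clock: 11.93
position: [0.6567, -0.0285, 0.0473]
tool_rot: [-3.138, -0.001, 1.57]
force: [0.5, 0.8, -1.5]
opening: 0.062
grip_force: 15.0
```

Request:
{"api": "drive_tool", "payload": {"series": [{"x":0,"y":0,"z":0,"rx":0,"ry":0,"rz":0,"jaw":0.5},{"x":0,"y":0,"z":0,"rx":0,"ry":0,"rz":0,"jaw":0.5},{"x":0,"y":0,"z":0,"rx":0,"ry":0,"rz":0,"jaw":0.5},{"x":0,"y":0,"z":0,"rx":0,"ry":0,"rz":0,"jaw":0.5}]}}

```text
clock: 12.27
position: [0.6585, -0.0288, 0.05]
tool_rot: [3.141, 0.0, 1.57]
force: [-0.2, -0.1, -0.6]
opening: 0.0621
grip_force: 15.0
```

Request:
{"api": "drive_tool", "payload": {"series": [{"x":0,"y":0,"z":0.03,"rx":0,"ry":0,"rz":0,"jaw":0.5},{"x":0,"y":0,"z":0.06,"rx":0,"ry":0,"rz":0,"jaw":0.5},{"x":0,"y":0,"z":0.09,"rx":0,"ry":0,"rz":0,"jaw":0.5},{"x":0,"y":0,"z":0.12,"rx":0,"ry":0,"rz":0,"jaw":0.5},{"x":0,"y":0,"z":0.12,"rx":0,"ry":0,"rz":0,"jaw":0.5},{"x":0,"y":0,"z":0.12,"rx":0,"ry":0,"rz":0,"jaw":0.5}]}}

```text
clock: 12.77
position: [0.6578, -0.0287, 0.037]
tool_rot: [-3.141, -0.0, 1.57]
force: [-0.5, 0.1, -0.8]
opening: 0.0621
grip_force: 15.0
```

Request:
{"api": "drive_tool", "payload": {"series": [{"x":0,"y":0,"z":0.02,"rx":0,"ry":0,"rz":0,"jaw":0.5},{"x":0,"y":0,"z":0.04,"rx":0,"ry":0,"rz":0,"jaw":0.5},{"x":0,"y":0,"z":0.06,"rx":0,"ry":0,"rz":0,"jaw":0.5},{"x":0,"y":0,"z":0.075,"rx":0,"ry":0,"rz":0,"jaw":0.5},{"x":0,"y":0,"z":0.075,"rx":0,"ry":0,"rz":0,"jaw":0.5},{"x":0,"y":0,"z":0.075,"rx":0,"ry":0,"rz":0,"jaw":0.5},{"x":0,"y":0,"z":0.075,"rx":0,"ry":0,"rz":0,"jaw":0.5}]}}

```text
clock: 13.35
position: [0.6581, -0.0287, 0.0308]
tool_rot: [-3.141, -0.0, 1.57]
force: [-3.8, 1.1, 6.1]
opening: 0.0619
grip_force: 15.0
```

Request:
{"api": "drive_tool", "payload": {"series": [{"x":0,"y":0,"z":0,"rx":0,"ry":0,"rz":0,"jaw":0.85},{"x":0,"y":0,"z":0,"rx":0,"ry":0,"rz":0,"jaw":0.85},{"x":0,"y":0,"z":0,"rx":0,"ry":0,"rz":0,"jaw":0.85},{"x":0,"y":0,"z":0,"rx":0,"ry":0,"rz":0,"jaw":0.85},{"x":0,"y":0,"z":-0.3,"rx":0,"ry":0,"rz":0,"jaw":0.85},{"x":0,"y":0,"z":-0.7,"rx":0,"ry":0,"rz":0,"jaw":0.85},{"x":0,"y":0,"z":-1,"rx":0,"ry":0,"rz":0,"jaw":0.85},{"x":0,"y":0,"z":-1,"rx":0,"ry":0,"rz":0,"jaw":0.85}]}}

```text
clock: 14.02
position: [0.6627, -0.0297, 0.1382]
tool_rot: [3.128, 0.003, 1.571]
force: [0.9, -0.3, -0.1]
opening: 0.0801
grip_force: 0.0
```

Request:
{"api": "drive_tool", "payload": {"series": [{"x":0,"y":-0.3,"z":-0.1,"rx":0,"ry":0,"rz":0,"jaw":0.85},{"x":0,"y":-0.7,"z":-0.2,"rx":0,"ry":0,"rz":0,"jaw":0.85},{"x":0,"y":-1,"z":-0.2,"rx":0,"ry":0,"rz":0,"jaw":0.85}]}}

```text
clock: 14.27
position: [0.5572, -0.0288, 0.1509]
tool_rot: [3.14, 0.0, 1.571]
force: [0.6, -0.2, 0.4]
opening: 0.0799
grip_force: 0.0
```

Request:
{"api": "drive_tool", "payload": {"series": [{"x":0,"y":-0.4,"z":0,"rx":0,"ry":0,"rz":0,"jaw":0.85},{"x":0,"y":-0.8,"z":0,"rx":0,"ry":0,"rz":0,"jaw":0.85},{"x":0,"y":-1,"z":0,"rx":0,"ry":0,"rz":0,"jaw":0.85}]}}

```text
clock: 14.52
position: [0.4543, -0.028, 0.1484]
tool_rot: [-3.139, -0.001, 1.57]
force: [0.3, 0.3, -0.8]
opening: 0.08
grip_force: 0.0
```

Request:
{"api": "drive_tool", "payload": {"series": [{"x":0,"y":-0.25,"z":0,"rx":0,"ry":0,"rz":0,"jaw":0.85},{"x":0,"y":-0.25,"z":0,"rx":0,"ry":0,"rz":0,"jaw":0.85},{"x":0,"y":-0.25,"z":0,"rx":0,"ry":0,"rz":0,"jaw":0.85},{"x":0,"y":-0.25,"z":0,"rx":0,"ry":0,"rz":0,"jaw":0.85},{"x":0,"y":-0.25,"z":0,"rx":0,"ry":0,"rz":0,"jaw":0.85},{"x":0,"y":-0.25,"z":0,"rx":0,"ry":0,"rz":0,"jaw":0.85}]}}

```text
clock: 15.02
position: [0.4339, -0.0288, 0.15]
tool_rot: [-3.142, -0.0, 1.571]
force: [0.2, -0.3, 0.4]
opening: 0.08
grip_force: 0.0
```

```bash
python3 - <<'E'
from h import *
W=look('ring_small',(.435,-.002))
p,q=fit('ring_small',(.435,-.002),[W]);over(W,'ring_small',p,'pics/w7.png')
E
```

```text
ring_small [ 0.4342 -0.002 ] 4.8 tcp [ 0.4339 -0.0288  0.15  ] [-3.1416 -0.      1.5707] t 15.0 d [0.0003 0.0268]
```

View pics/w7.png

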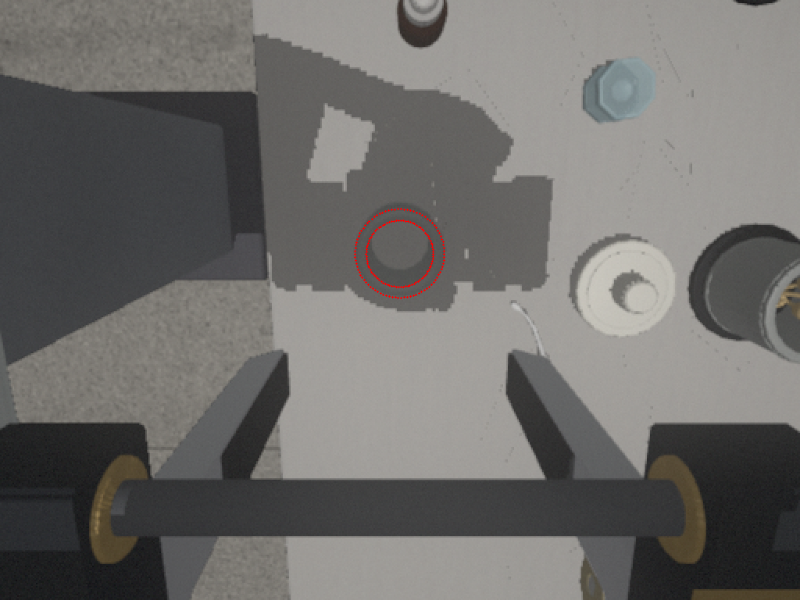

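Request:
{"api": "drive_tool", "payload": {"series": [{"x":0.268,"y":0.003,"z":0.3,"rx":0,"ry":0,"rz":0,"jaw":0.85},{"x":0.268,"y":0.003,"z":0.6,"rx":0,"ry":0,"rz":0,"jaw":0.85},{"x":0.268,"y":0.003,"z":0.6,"rx":0,"ry":0,"rz":0,"jaw":0.85},{"x":0.268,"y":0.003,"z":0.6,"rx":0,"ry":0,"rz":0,"jaw":0.85},{"x":0.268,"y":0.003,"z":0.9,"rx":0,"ry":0,"rz":0,"jaw":0.85},{"x":0.268,"y":0.003,"z":0.9,"rx":0,"ry":0,"rz":0,"jaw":0.85}]}}

```text
clock: 15.57
position: [0.4322, -0.0019, 0.0584]
tool_rot: [-3.138, -0.001, 1.57]
force: [-1.0, 0.7, 0.4]
opening: 0.0802
grip_force: 0.0
```

Request:
{"api": "drive_tool", "payload": {"series": [{"x":0,"y":0,"z":0.25,"rx":0,"ry":0,"rz":0,"jaw":0.85},{"x":0,"y":0,"z":0.38,"rx":0,"ry":0,"rz":0,"jaw":0.85},{"x":0,"y":0,"z":0.38,"rx":0,"ry":0,"rz":0,"jaw":0.85},{"x":0,"y":0,"z":0.38,"rx":0,"ry":0,"rz":0,"jaw":0.45},{"x":0,"y":0,"z":0.38,"rx":0,"ry":0,"rz":0,"jaw":0.45},{"x":0,"y":0,"z":0.38,"rx":0,"ry":0,"rz":0,"jaw":0.45},{"x":0,"y":0,"z":0.38,"rx":0,"ry":0,"rz":0,"jaw":0.45},{"x":0,"y":0,"z":0.38,"rx":0,"ry":0,"rz":0,"jaw":0.45}]}}

```text
clock: 16.23
position: [0.4341, -0.002, 0.0229]
tool_rot: [3.14, 0.0, 1.57]
force: [1.9, -0.5, 0.8]
opening: 0.0504
grip_force: 0.6
```

Request:
{"api": "drive_tool", "payload": {"series": [{"x":0,"y":0,"z":0,"rx":0,"ry":0,"rz":0,"jaw":0.38},{"x":0,"y":0,"z":0,"rx":0,"ry":0,"rz":0,"jaw":0.38},{"x":0,"y":0,"z":0,"rx":0,"ry":0,"rz":0,"jaw":0.38},{"x":0,"y":0,"z":0,"rx":0,"ry":0,"rz":0,"jaw":0.38}], "newtons": 15}}

```text
clock: 16.57
position: [0.4341, -0.002, 0.0228]
tool_rot: [3.141, 0.0, 1.571]
force: [-1.5, 0.2, 6.3]
opening: 0.048
grip_force: 15.0
```

Request:
{"api": "drive_tool", "payload": {"series": [{"x":0,"y":0,"z":-0.3,"rx":0,"ry":0,"rz":0,"jaw":0.38},{"x":0,"y":0,"z":-0.7,"rx":0,"ry":0,"rz":0,"jaw":0.38},{"x":0,"y":0,"z":-1,"rx":0,"ry":0,"rz":0,"jaw":0.38},{"x":0,"y":0,"z":-1,"rx":0,"ry":0,"rz":0,"jaw":0.38}]}}

```text
clock: 16.9
position: [0.4375, -0.0028, 0.1282]
tool_rot: [3.13, 0.003, 1.571]
force: [0.4, -0.8, 0.7]
opening: 0.0481
grip_force: 15.0
```

Request:
{"api": "drive_tool", "payload": {"series": [{"x":0.2,"y":0.3,"z":0,"rx":0,"ry":0,"rz":0,"jaw":0.38},{"x":0.4,"y":0.65,"z":0,"rx":0,"ry":0,"rz":0,"jaw":0.38},{"x":0.61,"y":1,"z":0,"rx":0,"ry":0,"rz":0,"jaw":0.38}]}}

```text
clock: 17.15
position: [0.5339, 0.0598, 0.1212]
tool_rot: [-3.141, 0.0, 1.569]
force: [0.8, -0.4, 0.5]
opening: 0.0478
grip_force: 15.0
```

Request:
{"api": "drive_tool", "payload": {"series": [{"x":0.2,"y":0.3,"z":0,"rx":0,"ry":0,"rz":0,"jaw":0.38},{"x":0.4,"y":0.65,"z":0,"rx":0,"ry":0,"rz":0,"jaw":0.38},{"x":0.61,"y":1,"z":0,"rx":0,"ry":0,"rz":0,"jaw":0.38},{"x":0.61,"y":1,"z":0,"rx":0,"ry":0,"rz":0,"jaw":0.38},{"x":0.61,"y":1,"z":0,"rx":0,"ry":0,"rz":0,"jaw":0.38},{"x":0.61,"y":1,"z":0,"rx":0,"ry":0,"rz":0,"jaw":0.38},{"x":0.61,"y":1,"z":0,"rx":0,"ry":0,"rz":0,"jaw":0.38},{"x":0.61,"y":1,"z":0,"rx":0,"ry":0,"rz":0,"jaw":0.38}]}}

```text
clock: 17.82
position: [0.6325, 0.1194, 0.1221]
tool_rot: [-3.141, 0.0, 1.57]
force: [-0.9, -0.2, -0.2]
opening: 0.0479
grip_force: 15.0
```

```bash
python3 - <<'E'
from h import *
s=env.sense()
W=look('base_small',(.635,.162))
p=s['position']; dz=p[2]-.0228
r,q=fit('ring_small',p[:2],[W],.008,dz);print('ring',r,q,(r-p[:2]))
for n in('side','top'):print(fit('base_small',(.635,.162),[grab(n)]))
over(W,'ring_small',r,'pics/w8.png',dz)
E
```

```text
base_small [0.6346 0.162 ] 11.6 tcp [0.6325 0.1194 0.1221] [-3.1414e+00  1.0000e-04  1.5696e+00] t 17.8 d [0.0021 0.0426]
ring [0.63156308 0.12079043] 7.346677 [-0.0009  0.0014]
(array([0.635, 0.162]), np.float32(8.947753))
(array([0.6432, 0.1476]), np.float32(5.9846473))
```

View pics/w8.png

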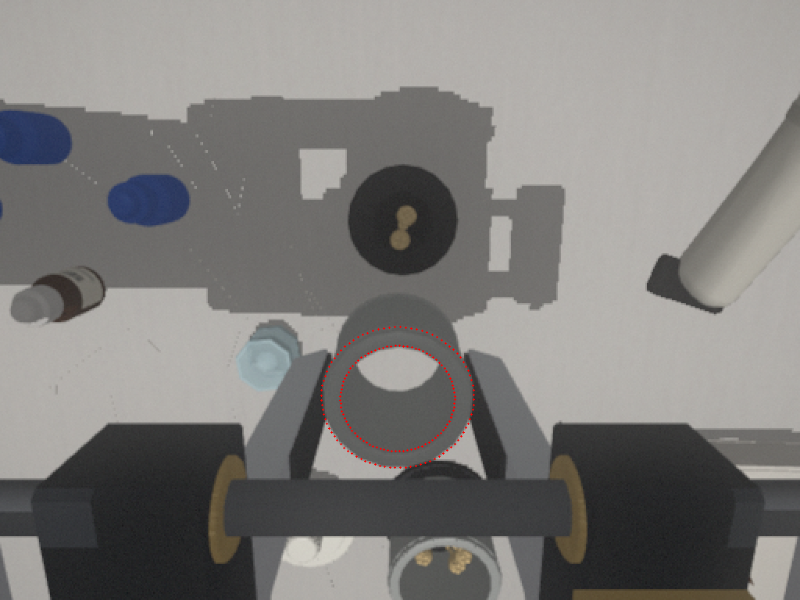

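Request:
{"api": "drive_tool", "payload": {"series": [{"x":0.2,"y":0.015,"z":0,"rx":0,"ry":0,"rz":0,"jaw":0.38},{"x":0.416,"y":0.031,"z":0,"rx":0,"ry":0,"rz":0,"jaw":0.38},{"x":0.416,"y":0.031,"z":0.2,"rx":0,"ry":0,"rz":0,"jaw":0.38},{"x":0.416,"y":0.031,"z":0.4,"rx":0,"ry":0,"rz":0,"jaw":0.38},{"x":0.416,"y":0.031,"z":0.4,"rx":0,"ry":0,"rz":0,"jaw":0.38},{"x":0.416,"y":0.031,"z":0.4,"rx":0,"ry":0,"rz":0,"jaw":0.38},{"x":0.416,"y":0.031,"z":0.4,"rx":0,"ry":0,"rz":0,"jaw":0.38},{"x":0.416,"y":0.031,"z":0.4,"rx":0,"ry":0,"rz":0,"jaw":0.38}]}}

```text
clock: 18.63
position: [0.6376, 0.1614, 0.0838]
tool_rot: [3.139, -0.0, 1.57]
force: [-0.0, -0.3, -0.8]
opening: 0.0478
grip_force: 15.0
```

Request:
{"api": "drive_tool", "payload": {"series": [{"x":0,"y":0,"z":0,"rx":0,"ry":0,"rz":0,"jaw":0.38},{"x":0,"y":0,"z":0,"rx":0,"ry":0,"rz":0,"jaw":0.38},{"x":0,"y":0,"z":0,"rx":0,"ry":0,"rz":0,"jaw":0.38},{"x":0,"y":0,"z":0,"rx":0,"ry":0,"rz":0,"jaw":0.38}]}}

```text
clock: 18.97
position: [0.6367, 0.1616, 0.0823]
tool_rot: [3.141, -0.0, 1.57]
force: [0.6, 0.0, -0.5]
opening: 0.0475
grip_force: 15.0
```

```bash
python3 - <<'E'
from h import *
s=env.sense()
W=look('base_small',(.635,.162))
p=s['position']; dz=p[2]-.0228
r,q=fit('ring_small',p[:2],[W],.008,dz);print('ring',r,q,(r-p[:2]))
cv2.imwrite('pics/w9.png',cv2.resize(W[0],(800,600)))
E
```

```text
base_small [0.6342 0.1616] 10.2 tcp [0.6367 0.1616 0.0823] [ 3.1411 -0.      1.5703] t 19.0 d [-0.0025 -0.    ]
ring [0.63583529 0.16300858] 7.013242 [-0.0009  0.0014]
```

View pics/w9.png

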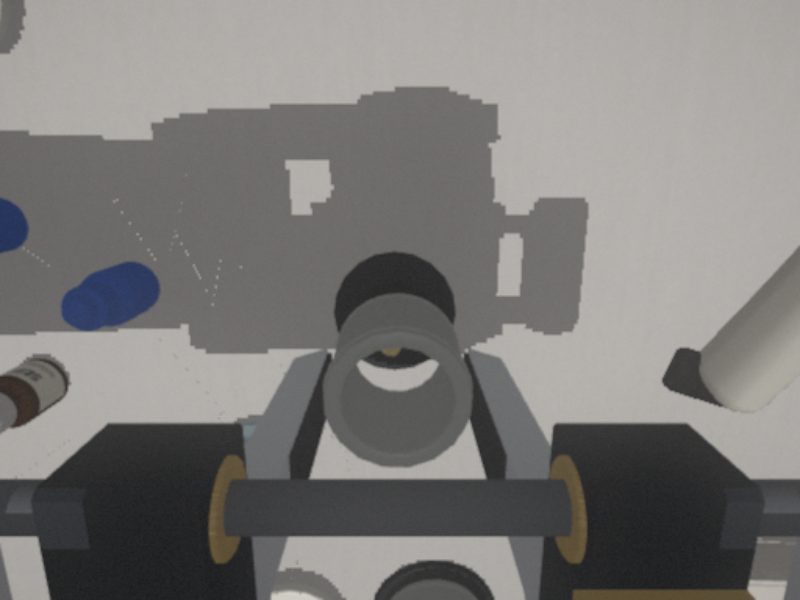

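Request:
{"api": "drive_tool", "payload": {"series": [{"x":-0.007,"y":-0.014,"z":0,"rx":0,"ry":0,"rz":0,"jaw":0.38},{"x":-0.007,"y":-0.014,"z":0,"rx":0,"ry":0,"rz":0,"jaw":0.38},{"x":-0.007,"y":-0.014,"z":0.08,"rx":0,"ry":0,"rz":0,"jaw":0.38},{"x":-0.007,"y":-0.014,"z":0.16,"rx":0,"ry":0,"rz":0,"jaw":0.38},{"x":-0.007,"y":-0.014,"z":0.24,"rx":0,"ry":0,"rz":0,"jaw":0.38},{"x":-0.007,"y":-0.014,"z":0.32,"rx":0,"ry":0,"rz":0,"jaw":0.38},{"x":-0.007,"y":-0.014,"z":0.33,"rx":0,"ry":0,"rz":0,"jaw":0.38},{"x":-0.007,"y":-0.014,"z":0.33,"rx":0,"ry":0,"rz":0,"jaw":0.38}]}}

```text
clock: 19.68
position: [0.6343, 0.1609, 0.0475]
tool_rot: [-3.139, 0.0, 1.57]
force: [0.2, -0.3, -0.6]
opening: 0.048
grip_force: 15.0
```

Request:
{"api": "drive_tool", "payload": {"series": [{"x":0,"y":0,"z":0,"rx":0,"ry":0,"rz":0,"jaw":0.38},{"x":0,"y":0,"z":0,"rx":0,"ry":0,"rz":0,"jaw":0.38},{"x":0,"y":0,"z":0,"rx":0,"ry":0,"rz":0,"jaw":0.38},{"x":0,"y":0,"z":0,"rx":0,"ry":0,"rz":0,"jaw":0.38},{"x":0,"y":0,"z":0,"rx":0,"ry":0,"rz":0,"jaw":0.38}]}}

```text
clock: 20.1
position: [0.6354, 0.161, 0.0494]
tool_rot: [3.141, -0.0, 1.57]
force: [-0.0, -0.2, -1.0]
opening: 0.0477
grip_force: 15.0
```

Request:
{"api": "drive_tool", "payload": {"series": [{"x":0,"y":0,"z":0.03,"rx":0,"ry":0,"rz":0,"jaw":0.38},{"x":0,"y":0,"z":0.06,"rx":0,"ry":0,"rz":0,"jaw":0.38},{"x":0,"y":0,"z":0.09,"rx":0,"ry":0,"rz":0,"jaw":0.38},{"x":0,"y":0,"z":0.12,"rx":0,"ry":0,"rz":0,"jaw":0.38},{"x":0,"y":0,"z":0.12,"rx":0,"ry":0,"rz":0,"jaw":0.38},{"x":0,"y":0,"z":0.12,"rx":0,"ry":0,"rz":0,"jaw":0.38}]}}

```text
clock: 20.6
position: [0.6348, 0.1609, 0.0365]
tool_rot: [-3.141, 0.0, 1.57]
force: [0.1, 0.1, -0.7]
opening: 0.0478
grip_force: 15.0
```

Request:
{"api": "drive_tool", "payload": {"series": [{"x":0,"y":0,"z":0.02,"rx":0,"ry":0,"rz":0,"jaw":0.38},{"x":0,"y":0,"z":0.04,"rx":0,"ry":0,"rz":0,"jaw":0.38},{"x":0,"y":0,"z":0.06,"rx":0,"ry":0,"rz":0,"jaw":0.38},{"x":0,"y":0,"z":0.08,"rx":0,"ry":0,"rz":0,"jaw":0.38},{"x":0,"y":0,"z":0.09,"rx":0,"ry":0,"rz":0,"jaw":0.38},{"x":0,"y":0,"z":0.09,"rx":0,"ry":0,"rz":0,"jaw":0.38},{"x":0,"y":0,"z":0.09,"rx":0,"ry":0,"rz":0,"jaw":0.38}]}}

```text
clock: 21.18
position: [0.6351, 0.161, 0.0288]
tool_rot: [-3.141, 0.0, 1.571]
force: [-2.8, -0.2, 4.3]
opening: 0.048
grip_force: 15.0
```

Request:
{"api": "drive_tool", "payload": {"series": [{"x":0,"y":0,"z":0,"rx":0,"ry":0,"rz":0,"jaw":0.7},{"x":0,"y":0,"z":0,"rx":0,"ry":0,"rz":0,"jaw":0.7},{"x":0,"y":0,"z":0,"rx":0,"ry":0,"rz":0,"jaw":0.7},{"x":0,"y":0,"z":0,"rx":0,"ry":0,"rz":0,"jaw":0.7},{"x":0,"y":0,"z":-0.3,"rx":0,"ry":0,"rz":0,"jaw":0.7},{"x":0,"y":0,"z":-0.7,"rx":0,"ry":0,"rz":0,"jaw":0.7},{"x":0,"y":0,"z":-1,"rx":0,"ry":0,"rz":0,"jaw":0.7},{"x":0,"y":0,"z":-1,"rx":0,"ry":0,"rz":0,"jaw":0.7}]}}

```text
clock: 21.85
position: [0.6398, 0.1615, 0.1362]
tool_rot: [3.128, -0.001, 1.571]
force: [1.1, 0.3, 0.6]
opening: 0.0653
grip_force: 0.0
```

Request:
{"api": "drive_tool", "payload": {"series": [{"x":0.15,"y":-0.3,"z":-0.1,"rx":0,"ry":0,"rz":0,"jaw":0.5},{"x":0.35,"y":-0.65,"z":-0.2,"rx":0,"ry":0,"rz":0,"jaw":0.5},{"x":0.55,"y":-0.95,"z":-0.2,"rx":0,"ry":0,"rz":0,"jaw":0.5}]}}

```text
clock: 22.1
position: [0.5398, 0.2163, 0.1493]
tool_rot: [3.139, -0.001, 1.569]
force: [-0.1, 0.1, 0.0]
opening: 0.0495
grip_force: 0.0
```

Request:
{"api": "drive_tool", "payload": {"series": [{"x":0.15,"y":-0.3,"z":0,"rx":0,"ry":0,"rz":0,"jaw":0.5},{"x":0.35,"y":-0.65,"z":0,"rx":0,"ry":0,"rz":0,"jaw":0.5},{"x":0.55,"y":-0.95,"z":0,"rx":0,"ry":0,"rz":0,"jaw":0.5},{"x":0.55,"y":-0.95,"z":0,"rx":0,"ry":0,"rz":0,"jaw":0.5},{"x":0.55,"y":-0.95,"z":0,"rx":0,"ry":0,"rz":0,"jaw":0.5},{"x":0.55,"y":-0.95,"z":0,"rx":0,"ry":0,"rz":0,"jaw":0.5},{"x":0.55,"y":-0.95,"z":0,"rx":0,"ry":0,"rz":0,"jaw":0.5}]}}

```text
clock: 22.68
position: [0.4462, 0.2706, 0.148]
tool_rot: [3.141, 0.0, 1.569]
force: [0.1, -0.1, -0.3]
opening: 0.0469
grip_force: 0.0
```

```bash
python3 - <<'E'
from h import *
W=look('cap_small',(.444,.302),r=.018)
C['knob']=[(.0105,.036)];C['disc']=[(.024,.016)]
for n in('knob','disc'):print(n,fit(n,(.444,.302),[W],.018))
E
```

```text
cap_small [0.4444 0.3046] 4.7 tcp [0.4462 0.2706 0.148 ] [3.1411 0.     1.5694] t 22.7 d [-0.0018  0.034 ]
knob (array([0.4392, 0.3178]), np.float32(3.5894477))
disc (array([0.4444, 0.3043]), np.float32(5.875779))
```

Request:
{"api": "drive_tool", "payload": {"series": [{"x":0.34,"y":-0.014,"z":0.25,"rx":0,"ry":0,"rz":0,"jaw":0.5},{"x":0.34,"y":-0.014,"z":0.5,"rx":0,"ry":0,"rz":0,"jaw":0.5},{"x":0.34,"y":-0.014,"z":0.5,"rx":0,"ry":0,"rz":0,"jaw":0.5},{"x":0.34,"y":-0.014,"z":0.5,"rx":0,"ry":0,"rz":0,"jaw":0.5},{"x":0.34,"y":-0.014,"z":0.5,"rx":0,"ry":0,"rz":0,"jaw":0.5},{"x":0.34,"y":-0.014,"z":0.5,"rx":0,"ry":0,"rz":0,"jaw":0.5},{"x":0.34,"y":-0.014,"z":0.5,"rx":0,"ry":0,"rz":0,"jaw":0.5}]}}

```text
clock: 23.32
position: [0.4451, 0.305, 0.0996]
tool_rot: [3.139, -0.001, 1.569]
force: [-0.0, 0.6, -0.7]
opening: 0.0468
grip_force: 0.0
```

```bash
python3 - <<'E'
from h import *
W=look('cap_small',(.444,.3045),r=.008)
C['knob']=[(.0105,.036)];C['disc']=[(.024,.016)]
for n in('knob','disc'):print(n,fit(n,(.444,.3045),[W],.008))
p,q=fit('cap_small',(.444,.3045),[W],.008)
over(W,'cap_small',p,'pics/w10.png')
E
```

```text
cap_small [0.4442 0.3044] 4.8 tcp [0.4451 0.305  0.0996] [ 3.1390e+00 -1.1000e-03  1.5695e+00] t 23.3 d [-0.0009 -0.0006]
knob (array([0.4457, 0.298 ]), np.float32(4.2025046))
disc (array([0.4442, 0.3044]), np.float32(6.455101))
```

View pics/w10.png

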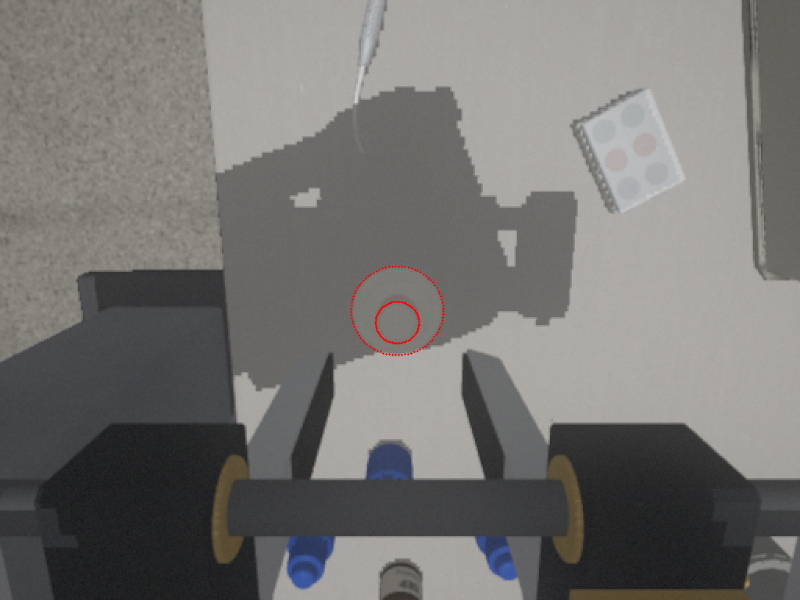

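Request:
{"api": "drive_tool", "payload": {"series": [{"x":-0.005,"y":0,"z":0.3,"rx":0,"ry":0,"rz":0,"jaw":0.5},{"x":-0.005,"y":0,"z":0.6,"rx":0,"ry":0,"rz":0,"jaw":0.5},{"x":-0.005,"y":0,"z":0.77,"rx":0,"ry":0,"rz":0,"jaw":0.5},{"x":-0.005,"y":0,"z":0.77,"rx":0,"ry":0,"rz":0,"jaw":0.5},{"x":-0.005,"y":0,"z":0.77,"rx":0,"ry":0,"rz":0,"jaw":0.12},{"x":-0.005,"y":0,"z":0.77,"rx":0,"ry":0,"rz":0,"jaw":0.12},{"x":-0.005,"y":0,"z":0.77,"rx":0,"ry":0,"rz":0,"jaw":0.12},{"x":-0.005,"y":0,"z":0.77,"rx":0,"ry":0,"rz":0,"jaw":0.12}], "newtons": 20}}

```text
clock: 24.03
position: [0.4451, 0.3051, 0.0227]
tool_rot: [3.139, -0.001, 1.57]
force: [-0.0, 0.4, -0.7]
opening: 0.0236
grip_force: 0.0
```

Request:
{"api": "drive_tool", "payload": {"series": [{"x":0,"y":0,"z":0,"rx":0,"ry":0,"rz":0,"jaw":0.1},{"x":0,"y":0,"z":0,"rx":0,"ry":0,"rz":0,"jaw":0.1},{"x":0,"y":0,"z":0,"rx":0,"ry":0,"rz":0,"jaw":0.1},{"x":0,"y":0,"z":0,"rx":0,"ry":0,"rz":0,"jaw":0.1}]}}

```text
clock: 24.37
position: [0.445, 0.305, 0.0223]
tool_rot: [3.139, -0.001, 1.57]
force: [0.2, -0.8, 6.4]
opening: 0.0186
grip_force: 20.0
```

Request:
{"api": "drive_tool", "payload": {"series": [{"x":0,"y":0,"z":-0.3,"rx":0,"ry":0,"rz":0,"jaw":0.1},{"x":0,"y":0,"z":-0.7,"rx":0,"ry":0,"rz":0,"jaw":0.1},{"x":0,"y":0,"z":-1,"rx":0,"ry":0,"rz":0,"jaw":0.1}]}}

```text
clock: 24.62
position: [0.4436, 0.3045, 0.1226]
tool_rot: [-3.141, 0.0, 1.57]
force: [1.3, 0.1, -0.8]
opening: 0.0189
grip_force: 20.0
```

Request:
{"api": "drive_tool", "payload": {"series": [{"x":-0.2,"y":0.2,"z":-0.3,"rx":0,"ry":0,"rz":0,"jaw":0.1},{"x":-0.45,"y":0.45,"z":-0.43,"rx":0,"ry":0,"rz":0,"jaw":0.1},{"x":-0.7,"y":0.7,"z":-0.43,"rx":0,"ry":0,"rz":0,"jaw":0.1},{"x":-0.925,"y":0.95,"z":-0.43,"rx":0,"ry":0,"rz":0,"jaw":0.1}]}}

```text
clock: 24.95
position: [0.5402, 0.211, 0.1656]
tool_rot: [3.139, -0.0, 1.571]
force: [-0.2, 0.3, -1.2]
opening: 0.019
grip_force: 20.0
```

Request:
{"api": "drive_tool", "payload": {"series": [{"x":-0.25,"y":0.25,"z":0,"rx":0,"ry":0,"rz":0,"jaw":0.1},{"x":-0.5,"y":0.5,"z":0,"rx":0,"ry":0,"rz":0,"jaw":0.1},{"x":-0.7,"y":0.7,"z":0,"rx":0,"ry":0,"rz":0,"jaw":0.1},{"x":-0.925,"y":0.95,"z":0,"rx":0,"ry":0,"rz":0,"jaw":0.1},{"x":-0.925,"y":0.95,"z":0,"rx":0,"ry":0,"rz":0,"jaw":0.1},{"x":-0.925,"y":0.95,"z":0,"rx":0,"ry":0,"rz":0,"jaw":0.1},{"x":-0.925,"y":0.95,"z":0,"rx":0,"ry":0,"rz":0,"jaw":0.1},{"x":-0.925,"y":0.95,"z":0,"rx":0,"ry":0,"rz":0,"jaw":0.1}]}}

```text
clock: 25.62
position: [0.6327, 0.1204, 0.1636]
tool_rot: [-3.141, -0.0, 1.572]
force: [-0.2, 0.3, -1.3]
opening: 0.0189
grip_force: 20.0
```

```bash
python3 - <<'E'
from h import *
s=env.sense()
W=look('ring_small',(.635,.162),dz=.006,r=.006)
p=s['position'];dz=p[2]-.0223
C['disc']=[(.024,.016)]
r,q=fit('disc',p[:2],[W],.008,dz);print('disc',r-p[:2],q)
W=look('base_small',(.635,.162),r=.006)
E
```

```text
ring_small [0.634  0.1692] 7.5 tcp [0.6327 0.1204 0.1636] [-3.1405e+00 -2.0000e-04  1.5716e+00] t 25.6 d [0.0013 0.0488]
disc [-0.0009 -0.0001] 7.87545
base_small [0.6346 0.1616] 8.2 tcp [0.6328 0.1205 0.1638] [-3.1408e+00 -1.0000e-04  1.5718e+00] t 25.7 d [0.0018 0.0411]
```

```bash
python3 - <<'E'
from h import *
W=grab('wrist')
for nm,c in dict(o=[(.024,.056)],i=[(.018,.056)],both=[(.024,.056),(.018,.056)]).items():
    C['t']=c; print(nm,fit('t',(.6345,.1615),[W],.005),fit('t',(.6345,.1615),[W],.010))
over(W,'ring_small',(.6342,.1616),'pics/w11.png',.006)
E
```

```text
o (array([0.6344, 0.1617]), np.float32(7.353119)) (array([0.6343, 0.1691]), np.float32(7.3476534))
i (array([0.6344, 0.161 ]), np.float32(7.020291)) (array([0.6339, 0.1691]), np.float32(7.728064))
both (array([0.6344, 0.1614]), np.float32(7.121957)) (array([0.6343, 0.1691]), np.float32(7.530362))
```

View pics/w11.png

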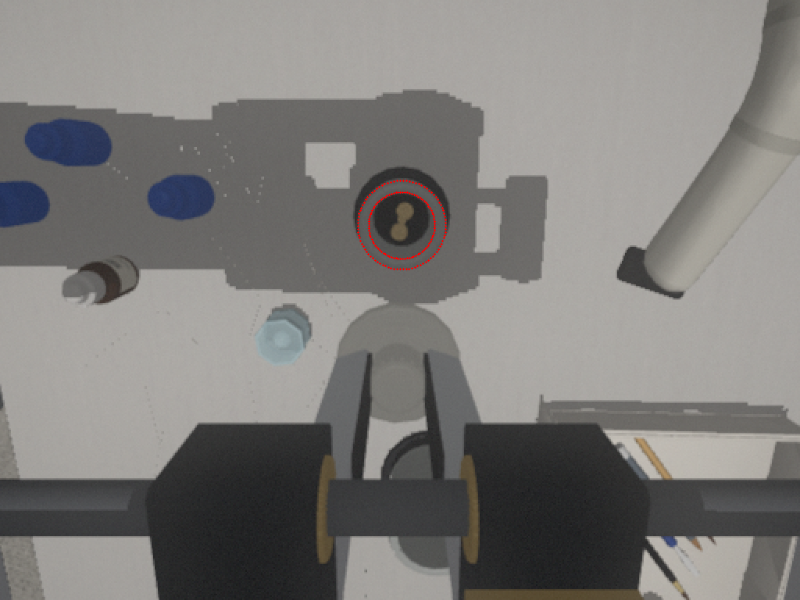

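Request:
{"api": "drive_tool", "payload": {"series": [{"x":0.2,"y":0.01,"z":0,"rx":0,"ry":0,"rz":0,"jaw":0.1},{"x":0.411,"y":0.025,"z":0.1,"rx":0,"ry":0,"rz":0,"jaw":0.1},{"x":0.411,"y":0.025,"z":0.4,"rx":0,"ry":0,"rz":0,"jaw":0.1},{"x":0.411,"y":0.025,"z":0.65,"rx":0,"ry":0,"rz":0,"jaw":0.1},{"x":0.411,"y":0.025,"z":0.65,"rx":0,"ry":0,"rz":0,"jaw":0.1},{"x":0.411,"y":0.025,"z":0.65,"rx":0,"ry":0,"rz":0,"jaw":0.1},{"x":0.411,"y":0.025,"z":0.65,"rx":0,"ry":0,"rz":0,"jaw":0.1},{"x":0.411,"y":0.025,"z":0.65,"rx":0,"ry":0,"rz":0,"jaw":0.1}]}}

```text
clock: 26.43
position: [0.6377, 0.1606, 0.1015]
tool_rot: [3.138, -0.0, 1.57]
force: [-0.3, -0.5, 0.3]
opening: 0.0187
grip_force: 20.0
```

Request:
{"api": "drive_tool", "payload": {"series": [{"x":0,"y":0,"z":0,"rx":0,"ry":0,"rz":0,"jaw":0.1},{"x":0,"y":0,"z":0,"rx":0,"ry":0,"rz":0,"jaw":0.1},{"x":0,"y":0,"z":0,"rx":0,"ry":0,"rz":0,"jaw":0.1},{"x":0,"y":0,"z":0,"rx":0,"ry":0,"rz":0,"jaw":0.1},{"x":0,"y":0,"z":0,"rx":0,"ry":0,"rz":0,"jaw":0.1},{"x":0,"y":0,"z":0,"rx":0,"ry":0,"rz":0,"jaw":0.1}]}}

```text
clock: 26.93
position: [0.6363, 0.1605, 0.099]
tool_rot: [3.142, -0.0, 1.57]
force: [0.0, 0.9, -0.4]
opening: 0.0188
grip_force: 20.0
```

Request:
{"api": "drive_tool", "payload": {"series": [{"x":0.01,"y":-0.01,"z":0,"rx":0,"ry":0,"rz":0,"jaw":0.1},{"x":0.01,"y":-0.01,"z":0.08,"rx":0,"ry":0,"rz":0,"jaw":0.1},{"x":0.01,"y":-0.01,"z":0.15,"rx":0,"ry":0,"rz":0,"jaw":0.1},{"x":0.01,"y":-0.01,"z":0.18,"rx":0,"ry":0,"rz":0,"jaw":0.1},{"x":0.01,"y":-0.01,"z":0.21,"rx":0,"ry":0,"rz":0,"jaw":0.1},{"x":0.01,"y":-0.01,"z":0.24,"rx":0,"ry":0,"rz":0,"jaw":0.1},{"x":0.01,"y":-0.01,"z":0.26,"rx":0,"ry":0,"rz":0,"jaw":0.1},{"x":0.01,"y":-0.01,"z":0.26,"rx":0,"ry":0,"rz":0,"jaw":0.1}]}}

```text
clock: 27.6
position: [0.6349, 0.1615, 0.0723]
tool_rot: [-3.141, 0.0, 1.57]
force: [-0.2, -0.6, -0.1]
opening: 0.0189
grip_force: 20.0
```

Request:
{"api": "drive_tool", "payload": {"series": [{"x":0,"y":0,"z":0.01,"rx":0,"ry":0,"rz":0,"jaw":0.1},{"x":0,"y":0,"z":0.02,"rx":0,"ry":0,"rz":0,"jaw":0.1},{"x":0,"y":0,"z":0.03,"rx":0,"ry":0,"rz":0,"jaw":0.1},{"x":0,"y":0,"z":0.04,"rx":0,"ry":0,"rz":0,"jaw":0.1},{"x":0,"y":0,"z":0.04,"rx":0,"ry":0,"rz":0,"jaw":0.1},{"x":0,"y":0,"z":0.04,"rx":0,"ry":0,"rz":0,"jaw":0.1},{"x":0,"y":0,"z":0.04,"rx":0,"ry":0,"rz":0,"jaw":0.1}]}}

```text
clock: 28.18
position: [0.6355, 0.1616, 0.0694]
tool_rot: [3.141, -0.0, 1.57]
force: [0.0, -0.2, 3.1]
opening: 0.0189
grip_force: 20.0
```

Request:
{"api": "drive_tool", "payload": {"series": [{"x":0,"y":0,"z":0,"rx":0,"ry":0,"rz":0,"jaw":0.45},{"x":0,"y":0,"z":0,"rx":0,"ry":0,"rz":0,"jaw":0.45},{"x":0,"y":0,"z":0,"rx":0,"ry":0,"rz":0,"jaw":0.45},{"x":0,"y":0,"z":0,"rx":0,"ry":0,"rz":0,"jaw":0.45},{"x":0,"y":0,"z":-0.3,"rx":0,"ry":0,"rz":0,"jaw":0.45},{"x":0,"y":0,"z":-0.7,"rx":0,"ry":0,"rz":0,"jaw":0.45},{"x":0,"y":0,"z":-0.9,"rx":0,"ry":0,"rz":0,"jaw":0.45}]}}

```text
clock: 28.77
position: [0.6367, 0.1617, 0.163]
tool_rot: [3.137, -0.0, 1.57]
force: [0.3, -0.5, 1.1]
opening: 0.0423
grip_force: 0.0
```

Request:
{"api": "drive_tool", "payload": {"series": [{"x":-0.15,"y":-0.3,"z":0,"rx":0,"ry":0,"rz":0,"jaw":0.55},{"x":-0.25,"y":-0.65,"z":0,"rx":0,"ry":0,"rz":0,"jaw":0.55},{"x":-0.37,"y":-0.95,"z":0,"rx":0,"ry":0,"rz":0,"jaw":0.55}]}}

```text
clock: 29.02
position: [0.5389, 0.1244, 0.1591]
tool_rot: [3.141, -0.0, 1.571]
force: [0.3, 0.6, 0.3]
opening: 0.0516
grip_force: 0.0
```

Request:
{"api": "drive_tool", "payload": {"series": [{"x":-0.15,"y":-0.3,"z":0,"rx":0,"ry":0,"rz":0,"jaw":0.55},{"x":-0.25,"y":-0.65,"z":0,"rx":0,"ry":0,"rz":0,"jaw":0.55},{"x":-0.37,"y":-0.95,"z":0,"rx":0,"ry":0,"rz":0,"jaw":0.55},{"x":-0.37,"y":-0.95,"z":0,"rx":0,"ry":0,"rz":0,"jaw":0.55},{"x":-0.37,"y":-0.95,"z":0,"rx":0,"ry":0,"rz":0,"jaw":0.55},{"x":-0.37,"y":-0.95,"z":0,"rx":0,"ry":0,"rz":0,"jaw":0.55},{"x":-0.37,"y":-0.95,"z":0,"rx":0,"ry":0,"rz":0,"jaw":0.55}]}}

```text
clock: 29.6
position: [0.4465, 0.0877, 0.1595]
tool_rot: [3.14, -0.0, 1.571]
force: [-0.0, -0.0, -0.6]
opening: 0.0514
grip_force: 0.0
```

```bash
python3 - <<'E'
from h import *
W=look('bottle',(.4455,.123),r=.014)
C['bc']=[(.010,.053)];print(fit('bc',(.4455,.123),[W],.014))
# amber/grey appearance check: cap+body pixel of the non-blue dark blob
p=fit('bottle',(.4455,.123),[W],.014)[0]
for z in(.01,.02,.03,.053):
    u=proj([[*(p+[0,.012 if z<.05 else 0]),z]],W[1])[0];print(z,u.round(),W[0][int(u[1]),int(u[0])])
# colour segmentation: saturation-based red/brown blob
im=W[0].astype(int);m=((im[...,2]-im[...,0]>15)&(im[...,2]<140)).astype(np.uint8)
n,l,s,c=cv2.connectedComponentsWithStats(m)
print([(s[i].tolist(),c[i].round()) for i in range(1,n) if s[i,4]>60])
S=grab('side');print(fit('bottle',(.4455,.123),[S],.01), fit('bottle',(.4455,.123),[S],.005))
E
```

```text
bottle [0.4461 0.1233] 8.7 tcp [0.4465 0.0877 0.1595] [ 3.1404 -0.      1.5707] t 29.6 d [-0.0004  0.0356]
(array([0.4458, 0.1244]), np.float32(8.516252))
0.01 [254. 133.] [ 97 102 104]
0.02 [254. 134.] [76 80 84]
0.03 [254. 134.] [41 44 52]
0.053 [254. 151.] [109 111 113]
[([124, 291, 26, 70, 941], array([134., 326.])), ([359, 291, 26, 70, 916], array([374., 326.])), ([375, 377, 118, 7, 804], array([432., 380.]))]
(array([0.443, 0.128]), np.float32(8.426105)) (array([0.4431, 0.1282]), np.float32(8.427429))
```

Request:
{"api": "drive_tool", "payload": {"series": [{"x":0.36,"y":0,"z":0.1,"rx":0,"ry":0,"rz":0,"jaw":0.55},{"x":0.36,"y":0,"z":0.4,"rx":0,"ry":0,"rz":0,"jaw":0.55},{"x":0.36,"y":0,"z":0.75,"rx":0,"ry":0,"rz":0,"jaw":0.55},{"x":0.36,"y":0,"z":0.75,"rx":0,"ry":0,"rz":0,"jaw":0.55},{"x":0.36,"y":0,"z":0.75,"rx":0,"ry":0,"rz":0,"jaw":0.55},{"x":0.36,"y":0,"z":0.75,"rx":0,"ry":0,"rz":0,"jaw":0.55}]}}

```text
clock: 30.2
position: [0.4465, 0.1237, 0.0853]
tool_rot: [3.14, -0.0, 1.57]
force: [1.0, 0.2, -0.4]
opening: 0.0516
grip_force: 0.0
```

```bash
python3 - <<'E'
from h import *
W=look('bottle',(.446,.1237),r=.006)
E
```

```text
bottle [0.446  0.1252] 7.9 tcp [0.4465 0.1237 0.0853] [ 3.1400e+00 -1.0000e-04  1.5703e+00] t 30.2 d [-0.0005  0.0015]
```

Request:
{"api": "drive_tool", "payload": {"series": [{"x":0.008,"y":0,"z":0.3,"rx":0,"ry":0,"rz":0,"jaw":0.55},{"x":0.008,"y":0,"z":0.6,"rx":0,"ry":0,"rz":0,"jaw":0.55},{"x":0.008,"y":0,"z":0.73,"rx":0,"ry":0,"rz":0,"jaw":0.55},{"x":0.008,"y":0,"z":0.73,"rx":0,"ry":0,"rz":0,"jaw":0.55},{"x":0.008,"y":0,"z":0.73,"rx":0,"ry":0,"rz":0,"jaw":0.2},{"x":0.008,"y":0,"z":0.73,"rx":0,"ry":0,"rz":0,"jaw":0.2},{"x":0.008,"y":0,"z":0.73,"rx":0,"ry":0,"rz":0,"jaw":0.2},{"x":0.008,"y":0,"z":0.73,"rx":0,"ry":0,"rz":0,"jaw":0.2}], "newtons": 15}}

```text
clock: 30.92
position: [0.4467, 0.1245, 0.0126]
tool_rot: [3.138, -0.0, 1.57]
force: [0.6, -0.2, -0.2]
opening: 0.0283
grip_force: 0.0
```

Request:
{"api": "drive_tool", "payload": {"series": [{"x":0,"y":0,"z":0,"rx":0,"ry":0,"rz":0,"jaw":0.15},{"x":0,"y":0,"z":0,"rx":0,"ry":0,"rz":0,"jaw":0.15},{"x":0,"y":0,"z":0,"rx":0,"ry":0,"rz":0,"jaw":0.15},{"x":0,"y":0,"z":0,"rx":0,"ry":0,"rz":0,"jaw":0.15},{"x":0,"y":0,"z":-0.2,"rx":0,"ry":0,"rz":0,"jaw":0.15},{"x":0,"y":0,"z":-0.5,"rx":0,"ry":0,"rz":0,"jaw":0.15},{"x":0,"y":0,"z":-1,"rx":0,"ry":0,"rz":0,"jaw":0.15},{"x":0,"y":0,"z":-1,"rx":0,"ry":0,"rz":0,"jaw":0.15}]}}

```text
clock: 31.58
position: [0.449, 0.1247, 0.1172]
tool_rot: [3.131, -0.0, 1.571]
force: [1.7, -0.7, 0.7]
opening: 0.0253
grip_force: 15.0
```

Request:
{"api": "drive_tool", "payload": {"series": [{"x":-0.25,"y":0.25,"z":0,"rx":0,"ry":0,"rz":0,"jaw":0.15},{"x":-0.5,"y":0.5,"z":0,"rx":0,"ry":0,"rz":0,"jaw":0.15},{"x":-0.73,"y":0.705,"z":0,"rx":0,"ry":0,"rz":0,"jaw":0.15}]}}

```text
clock: 31.83
position: [0.517, 0.0504, 0.1116]
tool_rot: [3.14, 0.0, 1.571]
force: [0.5, 0.1, -0.0]
opening: 0.0256
grip_force: 15.0
```

Request:
{"api": "drive_tool", "payload": {"series": [{"x":-0.25,"y":0.25,"z":0,"rx":0,"ry":0,"rz":0,"jaw":0.15},{"x":-0.5,"y":0.5,"z":0,"rx":0,"ry":0,"rz":0,"jaw":0.15},{"x":-0.73,"y":0.705,"z":0,"rx":0,"ry":0,"rz":0,"jaw":0.15}]}}

```text
clock: 32.08
position: [0.5874, -0.0232, 0.1107]
tool_rot: [3.141, 0.0, 1.57]
force: [0.7, 0.9, -0.9]
opening: 0.0253
grip_force: 15.0
```

Request:
{"api": "drive_tool", "payload": {"series": [{"x":-0.25,"y":0.25,"z":0,"rx":0,"ry":0,"rz":0,"jaw":0.15},{"x":-0.5,"y":0.5,"z":0,"rx":0,"ry":0,"rz":0,"jaw":0.15},{"x":-0.725,"y":0.705,"z":0,"rx":0,"ry":0,"rz":0,"jaw":0.15},{"x":-0.725,"y":0.705,"z":0,"rx":0,"ry":0,"rz":0,"jaw":0.15},{"x":-0.725,"y":0.705,"z":0,"rx":0,"ry":0,"rz":0,"jaw":0.15},{"x":-0.725,"y":0.705,"z":0,"rx":0,"ry":0,"rz":0,"jaw":0.15},{"x":-0.725,"y":0.705,"z":0,"rx":0,"ry":0,"rz":0,"jaw":0.15}]}}

```text
clock: 32.67
position: [0.6556, -0.093, 0.1105]
tool_rot: [-3.14, -0.001, 1.571]
force: [0.3, -0.2, 0.2]
opening: 0.0254
grip_force: 15.0
```

```bash
python3 - <<'E'
from h import *
W=look('ring_large',(.6575,-.0287),dz=.006,r=.005)
s=env.sense()['position']
print(fit('bottle',s[:2],[W],.006,s[2]-.0126)[0]-s[:2], fit('cap_large',(.574,-.0285),[W],.006),fit('dish',(.557,.084),[W]))
E
```

```text
ring_large [ 0.657  -0.0296] 6.5 tcp [ 0.6556 -0.093   0.1105] [-3.1404e+00 -6.0000e-04  1.5714e+00] t 32.7 d [0.0014 0.0634]
[-0.0015  0.0037] (array([ 0.5744, -0.0296]), np.float32(4.7953935)) (array([0.5426, 0.0696]), np.float32(0.0))
```

Request:
{"api": "drive_tool", "payload": {"series": [{"x":-0.02,"y":0.02,"z":0.3,"rx":0,"ry":0,"rz":0,"jaw":0.15},{"x":-0.02,"y":0.02,"z":0.6,"rx":0,"ry":0,"rz":0,"jaw":0.15},{"x":-0.02,"y":0.02,"z":0.8,"rx":0,"ry":0,"rz":0,"jaw":0.15},{"x":-0.02,"y":0.02,"z":0.88,"rx":0,"ry":0,"rz":0,"jaw":0.15},{"x":-0.02,"y":0.02,"z":0.93,"rx":0,"ry":0,"rz":0,"jaw":0.15},{"x":-0.02,"y":0.02,"z":0.93,"rx":0,"ry":0,"rz":0,"jaw":0.15},{"x":-0.02,"y":0.02,"z":0.93,"rx":0,"ry":0,"rz":0,"jaw":0.15},{"x":-0.02,"y":0.02,"z":0.93,"rx":0,"ry":0,"rz":0,"jaw":0.15}]}}

```text
clock: 33.38
position: [0.6599, -0.0964, 0.0199]
tool_rot: [3.139, 0.001, 1.571]
force: [0.8, 0.1, -0.1]
opening: 0.0255
grip_force: 15.0
```

Request:
{"api": "drive_tool", "payload": {"series": [{"x":0,"y":0,"z":0.015,"rx":0,"ry":0,"rz":0,"jaw":0.15},{"x":0,"y":0,"z":0.03,"rx":0,"ry":0,"rz":0,"jaw":0.15},{"x":0,"y":0,"z":0.04,"rx":0,"ry":0,"rz":0,"jaw":0.15},{"x":0,"y":0,"z":0.04,"rx":0,"ry":0,"rz":0,"jaw":0.15},{"x":0,"y":0,"z":0.04,"rx":0,"ry":0,"rz":0,"jaw":0.15}]}}

```text
clock: 33.8
position: [0.6586, -0.0961, 0.0139]
tool_rot: [-3.141, -0.0, 1.57]
force: [-0.8, -0.0, -0.2]
opening: 0.0255
grip_force: 15.0
```

Another 1.5 mm to contact.

Request:
{"api": "drive_tool", "payload": {"series": [{"x":0,"y":0,"z":0.008,"rx":0,"ry":0,"rz":0,"jaw":0.15},{"x":0,"y":0,"z":0.015,"rx":0,"ry":0,"rz":0,"jaw":0.15},{"x":0,"y":0,"z":0.015,"rx":0,"ry":0,"rz":0,"jaw":0.15},{"x":0,"y":0,"z":0.015,"rx":0,"ry":0,"rz":0,"jaw":0.15}]}}

```text
clock: 34.13
position: [0.6587, -0.0962, 0.0125]
tool_rot: [3.141, 0.0, 1.57]
force: [0.0, 0.0, 0.4]
opening: 0.0256
grip_force: 15.0
```

Request:
{"api": "drive_tool", "payload": {"series": [{"x":0,"y":0,"z":0,"rx":0,"ry":0,"rz":0,"jaw":0.5},{"x":0,"y":0,"z":0,"rx":0,"ry":0,"rz":0,"jaw":0.5},{"x":0,"y":0,"z":0,"rx":0,"ry":0,"rz":0,"jaw":0.5},{"x":0,"y":0,"z":0,"rx":0,"ry":0,"rz":0,"jaw":0.5},{"x":0,"y":0,"z":-0.2,"rx":0,"ry":0,"rz":0,"jaw":0.5},{"x":0,"y":0,"z":-0.5,"rx":0,"ry":0,"rz":0,"jaw":0.5},{"x":0,"y":0,"z":-0.8,"rx":0,"ry":0,"rz":0,"jaw":0.5},{"x":0,"y":0,"z":-1,"rx":0,"ry":0,"rz":0,"jaw":0.5}]}}

```text
clock: 34.8
position: [0.6597, -0.0965, 0.1155]
tool_rot: [3.139, 0.001, 1.57]
force: [0.0, 0.7, 0.8]
opening: 0.0473
grip_force: 0.0
```

Request:
{"api": "drive_tool", "payload": {"series": [{"x":0,"y":0,"z":-0.4,"rx":0,"ry":0,"rz":0,"jaw":0.5},{"x":0,"y":0,"z":-0.8,"rx":0,"ry":0,"rz":0,"jaw":0.5},{"x":0,"y":-0.1,"z":-1,"rx":0,"ry":0,"rz":0,"jaw":0.5},{"x":0,"y":-0.4,"z":-1,"rx":0,"ry":0,"rz":0,"jaw":0.5},{"x":0,"y":-0.8,"z":-1,"rx":0,"ry":0,"rz":0,"jaw":0.5},{"x":0,"y":-0.8,"z":-1,"rx":0,"ry":0,"rz":0,"jaw":0.5},{"x":0,"y":-0.8,"z":-1,"rx":0,"ry":0,"rz":0,"jaw":0.5},{"x":0,"y":-0.8,"z":-1,"rx":0,"ry":0,"rz":0,"jaw":0.5}]}}

```text
clock: 35.47
position: [0.5792, -0.0963, 0.2131]
tool_rot: [3.14, 0.0, 1.57]
force: [0.4, 0.1, -0.9]
opening: 0.0469
grip_force: 0.0
```

```bash
python3 - <<'E'
from h import *
W=grab('wrist');S=grab('side')
C['rs']=[(.024,.063),(.0105,.083)]
for n,p,dz in(('ring_large',(.658,-.0287),.006),('rs',(.635,.1615),0),('cap_large',(.5745,-.0285),0),('bottle',(.6587,-.095),0),('dish',(.557,.085),0)):
    print(n,*[(a.round(4),round(float(b),1)) for a,b in(fit(n,p,[W],.007,dz),fit(n,p,[S],.007,dz))])
E
```

```text
ring_large (array([ 0.6574, -0.0293]), 9.0) (array([ 0.6506, -0.033 ]), 6.7)
rs (array([0.6256, 0.1521]), 0.0) (array([0.6336, 0.162 ]), 8.4)
cap_large (array([ 0.5742, -0.0299]), 5.1) (array([ 0.5834, -0.0379]), 5.9)
bottle (array([ 0.6555, -0.0961]), 9.7) (array([ 0.6513, -0.09  ]), 9.6)
dish (array([0.5586, 0.0791]), 4.4) (array([0.5488, 0.0791]), 7.9)
```

```bash
python3 -c "
from cell import env
print(env.close_job())"
```

```text
the job is handed in; nothing more can be done
None
```

The job is handed in at about 35 s on the clock: both rings are home on their own bases, the small ring is capped, and the large cap and amber bottle stand in front of and to the right of the large base; the dish was never approached, though my last camera fits for it were too poor to confirm its place.

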